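Clip the green filter slide into the turntable dock and bring its spot under the engraver

TASK

Take the green filter slide out of its stand and clip it into the dock on the turntable: tilt it so that its long toe goes under the brass pin, then straighten it and press the other end down until it snaps fully home under the red catch. Then turn the turntable so that the white spot on the slide's top edge stands right under the tip of the engraver, and let go. Leave the orange slide, the dust cap and the collimator where they are, and keep the two eyepieces on the turntable standing.

Things in the scene. Friction and masses are not known exactly. Their poses are not given: they have to be found in the camera images.
- green_centre (a point): green filter slide, an upright plate 8 mm thick (y), 70 mm high (z), about 110 g. Point half-way up (35 mm above the lower edge), mid-thickness. Along x the plate runs from -39 to +43 mm; only its lowest 8 mm run on, to +57 mm (long toe) and -45 mm (short heel). Starts upright in a white stand, its lower edge 6 mm above the table
- green_toe (a point): lower tip corner of the green slide's toe: 57 mm along its x and 35 mm below its centre. x points out of the toe end
- green_spot (a point): centre of the white spot (12 mm long) on the top edge of the green slide, 34 mm towards the toe from its middle
- amber_centre (a point): centre of the orange slide, the same shape, in the other stand; not to be moved. Stands stand left and right of the turntable; either may hold either slide. A stand is 120 by 60 mm, its slot 11 mm wide with cheeks up to 22 mm above the table; a slide lifts straight out
- seat (a point): where the slide's centre lies when fully home in the grey dock on the turntable; x along the slot to the pin (toe) end, y across, z up; turns with the turntable. Slot floor 35 mm below, 6 mm above the turntable's top. Slot 9.8 mm wide, cheeks 25 mm above its floor, the top 5 mm chamfered at 45 degrees to a 19.8 mm mouth. Slot closed at x = +58.5 mm (10 mm high) and -46.5 mm (8 mm high)
- pin (a point): centre of the brass pin, 6 mm thick, across the slot 50 mm along x from the seat, 16 mm above the slot floor (13 mm free beneath). A slide cannot go straight down past it: with its toe end tilted down 15 to 30 degrees (top leaning to the pin) the toe slips under it from the seat's side; then the heel end is lowered
- catch_nose (a point): nose of the red sprung catch at the slot's heel end, 41 mm behind the seat, 11 mm above the slot floor; its ramp rises to 46 mm behind, 21 mm above. The lowered heel stops on it 10 to 15 mm above the floor; about 8 to 12 N (at most 20) down on the slide's top edge near the heel end pushes the catch 3 to 4 mm back along the slot and it snaps over the heel
- axis (a point): centre of the lacquered wooden turntable, on its top face 18 mm above the table; radius 160 mm. The middle of the seat lies 50 mm from it, the seat's x pointing away from it
- knob (a point): black upright round post fixed on the turntable for turning it by hand, 18 mm thick, 52 mm high above the turntable's top (26 mm wide foot, lowest 8 mm); this point lies on its axis, 34 mm above the turntable's top, 120 mm from the turntable's centre. Drag it round the centre with about 2 to 3 N
- turntable (a joint): turntable angle in rad, positive counter-clockwise seen from above, range -1.0 to 1.1; it stays where it is left (friction 0.25 N m). Starts between -0.8 and -0.4; the spot comes under the tip near 0.75
- engraver_tip (a point): point of the fixed blue engraver pen, 12 mm above the top edge of a seated slide and 84 mm from the turntable's centre, as the spot is. The pen is 22 mm thick, from 28 mm above the tip to 60 mm above it, held by a bar from a post outside the turntable
- erfle: silver eyepiece with a black band, 44 mm thick, 68 mm high, standing loose on the turntable; origin under its centre; rides with the turntable
- widefield: chunky grey eyepiece, 58 mm thick, 84 mm high, standing loose on the turntable; origin under its centre; rides with the turntable
- collimator: red collimator, 40 mm thick, 104 mm high, standing on the table; origin under its centre
- dust_cap: loose black dust cap, 52 mm across, 14 mm high, on the table; origin under its centre
Things that resemble listed ones, but are neither listed nor needed, are in the scene too. Of the things like the part that bears green_centre, leave any that is blue; of the rest the larger one is meant. Leave any purple look-alike of the widefield alone.

How it is judged:
On the way, in this order (a step that is already met when the one before it is completed fails the run):
1. the green slide is tilted with its toe under the brass pin (y of green_centre in the frame of seat between -0.006 and 0.006 m and angle between the z axis of green_centre and the z axis of seat, either way round above 0.09 rad and distance between green_centre and seat below 0.04 m and x of green_centre in the frame of seat above -0.012 m).
2. the green slide is snapped fully home in the dock (x of green_centre in the frame of seat between -0.004 and 0.004 m and y of green_centre in the frame of seat between -0.005 and 0.005 m and z of green_centre in the frame of seat between -0.003 and 0.003 m and angle between the z axis of green_centre and the z axis of seat, either way round below 0.13 rad and angle between the x axis of green_centre and the x axis of seat, either way round below 0.06 rad and distance between green_spot and seat below 0.055 m), for 0.2 s.
3. its white spot is under the engraver's tip (all of step 2 and horizontal distance between green_spot and engraver_tip below 0.005 m), for 0.2 s.
At the end, for the whole second after the job is handed in: Green slide home in the dock, toe at the pin (centre within 4 mm along, 5 mm across, 3 mm in height; ends level within 0.06 rad, lean under 0.13 rad), its spot within 5 mm horizontally of the engraver's tip, all at rest, both eyepieces standing on the turntable (tilt under 0.2 rad) (all of step 3 and linear speed of green below 0.01 m/s and velocity of joint turntable between -0.02 and 0.02 rad/s and angle between each of erfle, widefield's own z axis and vertical below 0.2 rad and horizontal distance between each of erfle, widefield and axis below 0.16 m); the robot touches nothing.
It fails at once if the orange slide is moved from its stand (more than 20 mm) (distance of amber_centre from where it was at the start of the episode above 0.02 m).
It fails at once if the collimator is moved by more than 20 mm (distance of collimator from where it was at the start of the episode above 0.02 m).
It fails at once if the dust cap is moved by more than 20 mm (distance of dust_cap from where it was at the start of the episode above 0.02 m).
It fails at once if an eyepiece on the turntable is tipped (angle between any of erfle, widefield's own z axis and vertical above 0.4 rad).
It also fails if it takes over 61 s, if anything falls off the work surface, if the arm or the gripper's body presses on something with over 40 N, if the wrist force passes 120 N, or if a joint passes its speed limit or range.

ROBOT

A 6-joint arm with a two-finger parallel gripper is mounted at the origin on the work surface. World frame = base frame: x ahead of the robot, y to its left, z up, the work surface at z = 0. Lengths are in m, angles in rad, forces in N, time in s.
With the tool pointing down it reaches from about 0.15 to 0.775 m from the base axis. Payload 6.1 kg.
Tool frame: the origin (TCP) lies midway between the tips of the shut fingers; the grasp point (between the pads) lies 19 mm behind it; z points along the fingers, y is the direction in which the jaws open and shut (so a half turn about z gives the same grasp; the last joint's range is limited). The gripper opens to 85 mm and grips with 20 to 120 N. Pads are 22 mm wide; open, the fingers measure 114 mm over their backs; the gripper's body (76 mm by 85 mm) begins 54 mm behind the grasp point. The pads swing forward as they close: fully open they stand 13 mm farther back than shut.
Start: joints at [-1.229, 0.126, -0.04, 1.405, 0, 1.571], TCP at [0.176, -0.495, 0.231] pointing down, gripper open.
Joint ranges: [-2.72, 2.72], [-0.95, 1.95], [-1.27, 1.35], [-1.78, 2.02], [-1.46, 1.47], [-3.14, 3.14]. Speed limits (rad/s): [2.39, 2.39, 3.01, 3.14, 3.14, 3.14].

INTERFACE

Orientations are given as [roll, pitch, yaw] about the fixed x, y, z axes, in that order (R = Rz(yaw) Ry(pitch) Rx(roll)).
In Python, from station import env gives the robot as it stands.
- The arm moves only by the tool servo_tool, never from a script. Its argument "moves" is a list of rows, each an object of numbers: "tx", "ty", "tz": the shift along the tool's x, y, z each as a share of 0.4 m, from -1 to 1; "rx", "ry", "rz": the turn, a rotation vector about the tool's x, y, z each as a share of pi rad, from -1 to 1. In form: [{"tx": .., "ty": .., "tz": .., "rx": .., "ry": .., "rz": ..}, ...]. A call has 1 to 5 rows; each row shifts and turns the commanded pose from where the row before left it, along the tool's axes as they then stand; what a row does not reach is not made up. A row lasts 1/8 s, in which the tool goes at most 62.5 mm and 10.7 degrees, less where a joint would pass 70% of its speed; a pose out of reach is approached as far as the arm can. A call with a number of a shift or a turn outside -1 to 1 is refused whole. A call with a gripper value outside its range is refused whole. "claw" is the closure, from -1 (fully open) to 1 (shut), set as the call begins (left out, the last holds). The fingers move at their own pace and stop on an object; "newtons" is the grip in N (left out, the last holds). Time passes only in rows, so rows that do not move let the fingers close. It gives the time, the measured TCP pose, the force and the opening at its end, in the units of the state.
- env.state(): the state, without advancing time (a new reading comes with each control period).
- env.snapshot(name): name is "scene" or "top" or "wrist"; returns the picture (420x560x3 uint8, red, green, blue); there is no depth.
- env.get_calibration(name): a dict with "intrinsics" (3x3 intrinsics, pixels), "R" (3x3) and "t" (3): a world point X has camera coordinates R X + t. Camera axes: x right, y down, z forward; pixel columns grow to the right and rows downward; lengths in m; the calibration is good to about 2 mm. A picture is of the moment at which its call begins: read the wrist's pose just before it. get_calibration takes no time and is no camera call; for the wrist camera it gives the pose at the moment of the call.
- env.sign_off(): hands the job in, once; it reports no verdict.
The state is a dict: "time": time; "joints": joint angles; "dq": joint speeds; "effort": joint torques, N m; "ee_pos": TCP position; "orientation": TCP orientation; "ft_force": force on the tool from outside, world axes, zero at the start; "wrist_torque": the same for the moment, N m; "grip_width": finger opening in m.
Only numpy, scipy, OpenCV 4.12 (cv2) and the standard library are available. Lean on these libraries where they do the work, as an engineer would, in place of code of your own. Each camera call takes 0.05 s, during which the arm holds its last target.

## Working session

There is one attempt and no reset: what is moved stays moved. The work goes in short steps, Python scripts to look and compute and a tool call to move; the robot and the scene stay as the last step left them, time stands still between calls to the robot, and variables do not carry over. Pictures are saved under pics/ and viewed, and the job is handed in when it is done.

Besides the shell and the picture viewer there is one more tool, called after "Emit:" as name([rows], argument=value, ...), one row to a line, values as JSON. servo_tool: Moves the arm, as the interface text tells. Its arguments: {"type":"object","properties":{"moves":{"type":"array"},"claw":{"type":"number"},"newtons":{"type":"number"}},"required":["moves"]}

```bash
ls; mkdir -p pics
cat > h.py <<'E'
import numpy as np, cv2
from station import env
def snap(n,f):
    c=env.get_calibration(n); im=np.array(env.snapshot(n)); cv2.imwrite('pics/'+f+'.png',cv2.cvtColor(im,cv2.COLOR_RGB2BGR)); np.savez('pics/'+f+'.npz',im=im,K=c['intrinsics'],R=c['R'],t=c['t'])
    return im
def load(f): return np.load('pics/'+f+'.npz')
def ray(d,u,v):
    K,R,t=d['K'],d['R'],d['t']; o=-R.T@t; r=R.T@np.linalg.solve(K,[u,v,1.]); return o,r/np.linalg.norm(r)
def plane(d,u,v,z):
    o,r=ray(d,u,v); return o+r*(z-o[2])/r[2]
def proj(d,X):
    p=d['K']@(d['R']@np.array(X,float)+d['t']); return p[:2]/p[2]
def tri(d1,p1,d2,p2):
    A=np.zeros((3,3));b=np.zeros(3);L=[]
    for d,p in((d1,p1),(d2,p2)):
        o,r=ray(d,*p);M=np.eye(3)-np.outer(r,r);A+=M;b+=M@o;L.append((o,r))
    X=np.linalg.solve(A,b); return X,[float(np.linalg.norm((np.eye(3)-np.outer(r,r))@(X-o))) for o,r in L]
E
python3 - <<'E'
from h import *
for n in('scene','top','wrist'):
    snap(n,n+'0'); d=load(n+'0'); print(n,d['K'].tolist(),(-d['R'].T@d['t']).round(3),d['R'].round(3).tolist())
print(env.state())
E
```

```text
pics
scene [[401.8030355861107, 0.0, 277.43300584209055], [0.0, 401.8030355861107, 206.89832576805], [0.0, 0.0, 1.0]] [1.127 0.288 0.712] [[-0.364, 0.931, -0.013], [0.627, 0.235, -0.743], [-0.689, -0.278, -0.669]]
top [[432.32763333599826, 0.0, 286.5590844675946], [0.0, 432.32763333599826, 208.59493752478343], [0.0, 0.0, 1.0]] [0.43  0.051 1.337] [[-0.02, -1.0, -0.006], [-0.998, 0.02, -0.056], [0.056, 0.005, -0.998]]
wrist [[293.71552511776196, 0.0, 281.5282853031467], [0.0, 293.71552511776196, 209.50144503284577], [0.0, 0.0, 1.0]] [ 0.246 -0.47   0.373] [[0.335, -0.942, -0.001], [-0.901, -0.32, 0.292], [-0.275, -0.097, -0.956]]
{'time': 0.15, 'joints': array([-1.22902401e+00,  1.26307804e-01, -4.03702140e-02,  1.40540193e+00,
       -3.68813977e-05,  1.57080335e+00]), 'dq': array([-0.0006496 , -0.00070702,  0.00266206,  0.00044113, -0.00051687,
        0.00040737]), 'effort': array([-6.39233554e-05, -4.36275494e+01,  3.53150082e+01,  1.36218578e-02,
        3.08364815e-05,  1.79837781e-05]), 'ee_pos': array([ 0.17584323, -0.49434599,  0.23067519]), 'orientation': array([-3.14030903e+00,  3.68903833e-05,  3.41765336e-01]), 'ft_force': array([-0.32699678, -0.48121267,  0.93860018]), 'wrist_torque': array([-0.04302914,  0.01871988, -0.03889222]), 'grip_width': 0.08568192872989001}
```

View pics/scene0.png

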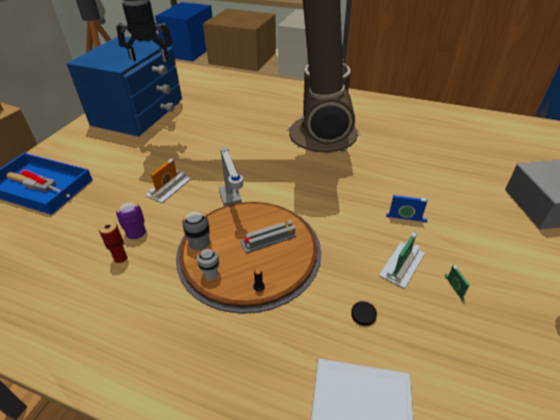

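View pics/top0.png

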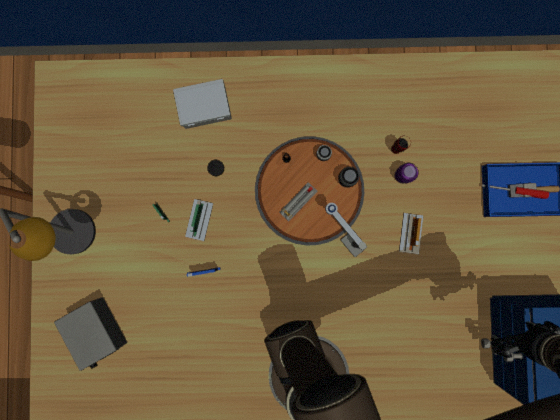

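View pics/wrist0.png

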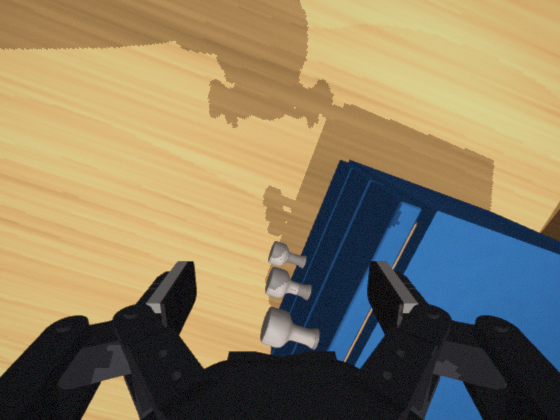

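The top view shows the green slide in the stand at px (200,218), the orange slide at (411,233), the turntable at (310,190) with the dock at (297,203) and the knob at (286,157). I'll zoom in.

Run:
```python
from h import *
a=load('top0')['im'];b=load('scene0')['im']
def z(im,x0,x1,y0,y1,s,f): cv2.imwrite('pics/'+f+'.png',cv2.cvtColor(cv2.resize(im[y0:y1,x0:x1],None,fx=s,fy=s,interpolation=cv2.INTER_CUBIC),cv2.COLOR_RGB2BGR))
z(a,250,370,130,260,4.5,'zt1');z(a,150,250,150,280,4.5,'zt2')
z(b,170,330,150,310,3.7,'zs1');z(b,360,480,180,310,4.5,'zs2')
```

```text
(no output)
```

View pics/zt1.png

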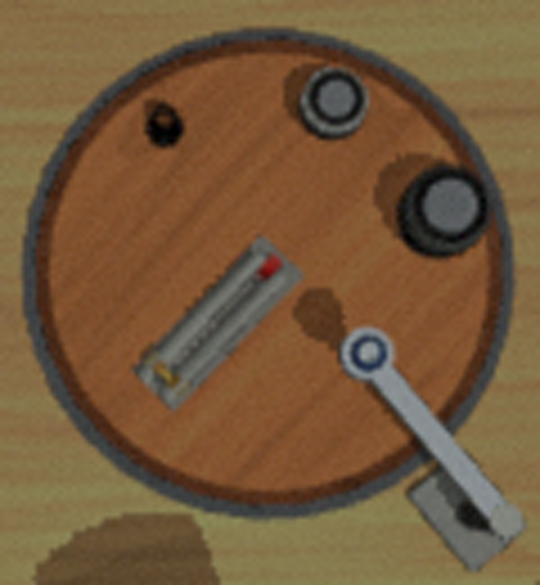

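View pics/zt2.png

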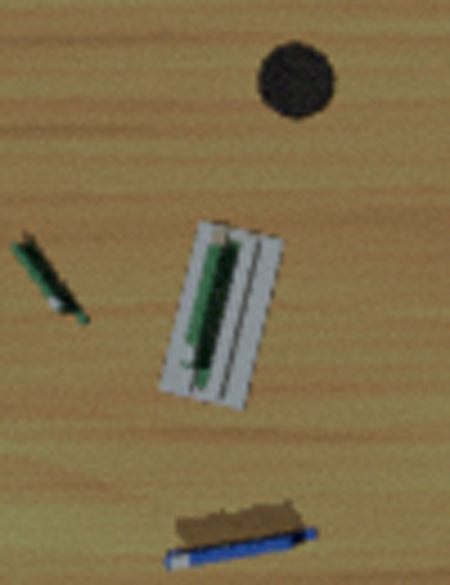

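View pics/zs1.png

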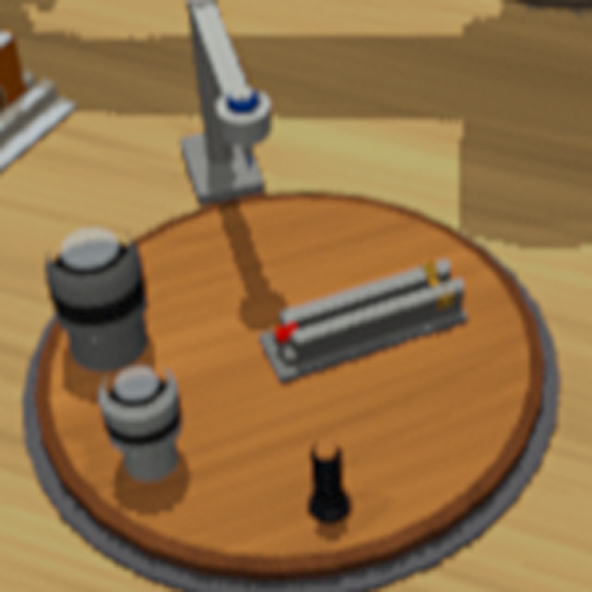

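View pics/zs2.png

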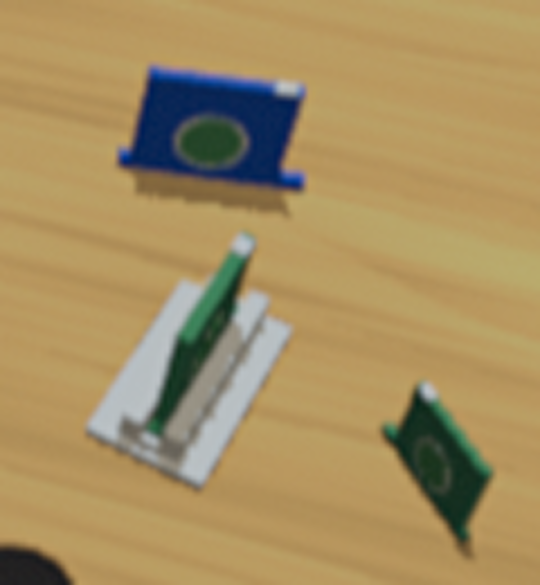

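Run:
```python
from h import *
d=load('top0');s=load('scene0');im=d['im']
h=cv2.cvtColor(im,cv2.COLOR_RGB2HSV)
c=lambda U,V,x0,y0,k:((U+.5)/k-.5+x0,(V+.5)/k-.5+y0)
# turntable wood: saturated orange darker
m=((h[...,0]<14)&(h[...,1]>120)&(h[...,2]>60)).astype(np.uint8);m[:, :240]=0;m[:,375:]=0;m[:125]=0;m[255:]=0
m=cv2.morphologyEx(m,cv2.MORPH_OPEN,np.ones((3,3),np.uint8))
n,l,st,ce=cv2.connectedComponentsWithStats(m);i=1+st[1:,4].argmax()
P=np.argwhere(l==i)[:,::-1].astype(np.float32);hu=cv2.convexHull(P)[:,0]
W=np.array([plane(d,u,v,.018)[:2] for u,v in hu])
A=np.c_[2*W,np.ones(len(W))];x=np.linalg.lstsq(A,(W**2).sum(1),rcond=None)[0];r=np.sqrt(x[2]+x[0]**2+x[1]**2)
print('axis',x[:2],'r',r,'res',np.abs(np.hypot(*(W-x[:2]).T)-r).max())
ax=x[:2]
for nm,p,z in [('pin',(163,374),.040),('catch',(270,266),.04),('knobtop',(162,118),.070),('erfletop',(336,98),.086),('wftop',(450,203),.102),('engtop',(368,352),.17),('dockA',(262,236),.018),('dockB',(302,273),.018),('dockC',(173,409),.018),('dockD',(133,371),.018)]:
    X=plane(d,*c(*p,250,130,4.5),z)[:2];v=X-ax;print(nm,X.round(4),'rad',np.hypot(*v).round(4),'ang',np.arctan2(v[1],v[0]).round(3))
t=c(368,352,250,130,4.5);q=c(243,103,170,150,3.7);print('eng tri',tri(d,t,s,q))
for nm,p,z in [('st1',(200,221),.006),('st2',(285,240),.006),('st3',(243,410),.006),('st4',(160,390),.006),('gtop_heel',(221,240),.076),('gspotend',(187,365),.076),('cap',(297,80),.014)]:
    print(nm,plane(d,*c(*p,150,150,4.5),z).round(4))
print('col',plane(d,400,142,.1))
print('spot tri?',plane(s,*c(242,243,360,180,4.5),.076))
```

```text
axis [ 0.56937732 -0.00599586] r 0.1503301701864981 res 0.04314424616859382
pin [0.4911 0.0598] rad 0.1023 ang 2.443
catch [ 0.5619 -0.0133] rad 0.0104 ang -2.367
knobtop [0.6579 0.0569] rad 0.1086 ang 0.617
erfletop [ 0.6658 -0.0563] rad 0.1087 ang -0.481
wftop [ 0.5936 -0.1259] rad 0.1223 ang -1.371
engtop [ 0.4957 -0.0644] rad 0.0941 ang -2.471
dockA [ 0.5848 -0.0094] rad 0.0158 ang -0.217
dockB [ 0.5589 -0.036 ] rad 0.0318 ang -1.905
dockC [0.4682 0.0536] rad 0.1174 ang 2.609
dockD [0.4945 0.0802] rad 0.1142 ang 2.286
eng tri (array([ 0.49667054, -0.0663079 ,  0.15732393]), [0.0006895732134653815, 0.0006895732134654102])
st1 [0.5417 0.3428 0.006 ]
st2 [0.5274 0.2845 0.006 ]
st3 [0.4116 0.3144 0.006 ]
st4 [0.4264 0.3711 0.006 ]
gtop_heel [0.5232 0.3139 0.076 ]
gspotend [0.4424 0.3366 0.076 ]
cap [0.6366 0.2737 0.014 ]
col [ 0.68586961 -0.27416807  0.1       ]
spot tri? [0.44895372 0.33462724 0.076     ]
```

```bash
cat >> h.py <<'E'
from scipy.spatial.transform import Rotation as Ro
import json
def rpy(R): return R.as_euler('xyz')
def mk(yaw,tilt=0):
    "tool down, tool x at yaw; tilt = rotation about tool y"
    return Ro.from_euler('xyz',[np.pi,0,yaw])*Ro.from_rotvec([0,tilt,0])
def plan(p1,R1,N,p0=None,R0=None):
    s=env.state()
    if p0 is None:p0=s['ee_pos']
    if R0 is None:R0=Ro.from_euler('xyz',s['orientation'])
    p0=np.array(p0,float);p1=np.array(p1,float)
    rv=(R0.inv()*R1).as_rotvec()/N; R=R0;rows=[]
    for i in range(N):
        t=R.inv().apply((p1-p0)/N)/0.4; r=rv/np.pi
        rows.append({k:round(float(x),3 if k[0]=='r' else 4) for k,x in zip(('tx','ty','tz','rx','ry','rz'),[*t,*r]) if abs(x)>5e-4})
        R=R*Ro.from_rotvec(rv)
    for i in range(0,N,5): print(json.dumps(rows[i:i+5]))
    return rows
E
python3 - <<'E'
from h import *
plan([.53,.03,.25],mk(-.8),10)
E
```

```text
[{"tx": 0.1274, "ty": -0.0938, "tz": -0.0047, "rz": 0.036}, {"tx": 0.1158, "ty": -0.1077, "tz": -0.0047, "rz": 0.036}, {"tx": 0.1028, "ty": -0.1202, "tz": -0.0047, "rz": 0.036}, {"tx": 0.0884, "ty": -0.1312, "tz": -0.0047, "rz": 0.036}, {"tx": 0.0729, "ty": -0.1404, "tz": -0.0047, "rz": 0.036}]
[{"tx": 0.0565, "ty": -0.1478, "tz": -0.0047, "rz": 0.036}, {"tx": 0.0392, "ty": -0.1532, "tz": -0.0048, "rz": 0.036}, {"tx": 0.0215, "ty": -0.1567, "tz": -0.0048, "rz": 0.036}, {"tx": 0.0035, "ty": -0.1581, "tz": -0.0048, "rz": 0.036}, {"tx": -0.0145, "ty": -0.1575, "tz": -0.0048, "rz": 0.036}]
```

Emit:
servo_tool([
  {"tx": 0.127,"ty": -0.094,"tz": -0.005,"rz": 0.036},
  {"tx": 0.116,"ty": -0.108,"tz": -0.005,"rz": 0.036},
  {"tx": 0.103,"ty": -0.12,"tz": -0.005,"rz": 0.036},
  {"tx": 0.088,"ty": -0.131,"tz": -0.005,"rz": 0.036},
  {"tx": 0.073,"ty": -0.14,"tz": -0.005,"rz": 0.036},
])

```text
validation failed for argument at $.mo...
```

Emit:
servo_tool([
  {"tx": 0.056,"ty": -0.147,"tz": -0.005,"rz": 0.036},
  {"tx": 0.039,"ty": -0.151,"tz": -0.005,"rz": 0.036},
  {"tx": 0.021,"ty": -0.151,"tz": -0.005,"rz": 0.036},
  {"tx": 0.003,"ty": -0.151,"tz": -0.005,"rz": 0.036},
  {"tx": -0.014,"ty": -0.151,"tz": -0.005,"rz": 0.036},
])

```text
validation failed for argument at $.mo...
```

Emit:
servo_tool([
  {},
])

```text
validation failed for argument at $.mo...
```

Run:
```python
from h import *
s=env.state();print(s['time'],s['ee_pos'],s['orientation'],s['dq'].round(2),s['joints'].round(2))
snap('wrist','w1')
```

```text
0.15 [ 0.17584323 -0.49434599  0.23067519] [-3.14030903e+00  3.68903833e-05  3.41765336e-01] [-0. -0.  0.  0. -0.  0.] [-1.23  0.13 -0.04  1.41 -0.    1.57]
```

View pics/w1.png

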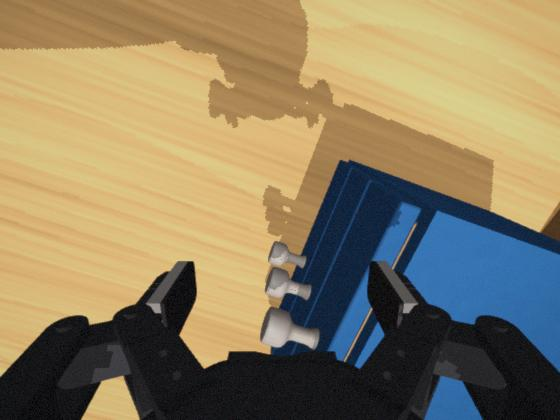

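Emit:
servo_tool([
  {"tx": 0.127,"ty": -0.094,"tz": -0.005,"rx": 0,"ry": 0,"rz": 0.036},
  {"tx": 0.116,"ty": -0.108,"tz": -0.005,"rx": 0,"ry": 0,"rz": 0.036},
  {"tx": 0.103,"ty": -0.12,"tz": -0.005,"rx": 0,"ry": 0,"rz": 0.036},
  {"tx": 0.088,"ty": -0.131,"tz": -0.005,"rx": 0,"ry": 0,"rz": 0.036},
  {"tx": 0.073,"ty": -0.14,"tz": -0.005,"rx": 0,"ry": 0,"rz": 0.036},
])

```text
time: 0.82
ee_pos: [0.3508, -0.2336, 0.2413]
orientation: [3.141, -0.0, -0.228]
ft_force: [1.2, 0.1, 0.5]
grip_width: 0.085
```

Emit:
servo_tool([
  {"tx": 0.056,"ty": -0.147,"tz": -0.005,"rx": 0,"ry": 0,"rz": 0.036},
  {"tx": 0.039,"ty": -0.151,"tz": -0.005,"rx": 0,"ry": 0,"rz": 0.036},
  {"tx": 0.021,"ty": -0.151,"tz": -0.005,"rx": 0,"ry": 0,"rz": 0.036},
  {"tx": 0.003,"ty": -0.151,"tz": -0.005,"rx": 0,"ry": 0,"rz": 0.036},
  {"tx": -0.014,"ty": -0.151,"tz": -0.005,"rx": 0,"ry": 0,"rz": 0.036},
])

```text
time: 1.45
ee_pos: [0.4006, -0.1674, 0.2651]
orientation: [-2.969, 0.033, -0.512]
ft_force: [-0.5, -0.4, 0.2]
grip_width: 0.0849
```

Emit:
servo_tool([
  {"tx": 0,"ty": 0,"tz": 0,"rx": 0,"ry": 0,"rz": 0},
])

```text
time: 1.58
ee_pos: [0.4004, -0.1682, 0.2656]
orientation: [-2.97, 0.031, -0.513]
ft_force: [0.4, -0.3, -0.2]
grip_width: 0.0854
```

```bash
sed -i 's/ if abs(x)>5e-4}/}/; s/round(float(x),3 if k\[0\]==.r. else 4)/round(float(x),3 if k[0]=="r" else 4)+0.0/' h.py
python3 - <<'E'
from h import *
s=env.state();print(s['time'],s['ee_pos'],s['orientation'],s['dq'].round(2),s['joints'].round(2))
snap('wrist','w1')
E
```

```text
1.575 [ 0.40036292 -0.16819269  0.26561524] [-2.97041908  0.03125462 -0.51290387] [ 0.02  0.01 -0.01 -0.02 -0.01  0.  ] [-0.51 -0.02 -0.13  1.49  0.17  3.14]
```

View pics/w1.png

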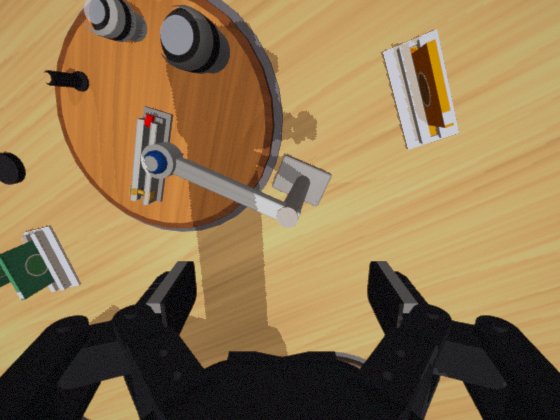

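Run:
```python
from h import *
plan([.53,.03,.28],mk(2.34),17)
```

```text
[{"tx": 0.0023, "ty": -0.0346, "tz": 0.0037, "rx": -0.001, "ry": -0.004, "rz": -0.053}, {"tx": 0.008, "ty": -0.0337, "tz": 0.0035, "rx": -0.001, "ry": -0.004, "rz": -0.053}, {"tx": 0.0136, "ty": -0.0319, "tz": 0.0032, "rx": -0.001, "ry": -0.004, "rz": -0.053}, {"tx": 0.0188, "ty": -0.0292, "tz": 0.0028, "rx": -0.001, "ry": -0.004, "rz": -0.053}, {"tx": 0.0234, "ty": -0.0257, "tz": 0.0024, "rx": -0.001, "ry": -0.004, "rz": -0.053}]
[{"tx": 0.0274, "ty": -0.0215, "tz": 0.0019, "rx": -0.001, "ry": -0.004, "rz": -0.053}, {"tx": 0.0306, "ty": -0.0166, "tz": 0.0014, "rx": -0.001, "ry": -0.004, "rz": -0.053}, {"tx": 0.033, "ty": -0.0113, "tz": 0.0009, "rx": -0.001, "ry": -0.004, "rz": -0.053}, {"tx": 0.0344, "ty": -0.0056, "tz": 0.0004, "rx": -0.001, "ry": -0.004, "rz": -0.053}, {"tx": 0.0349, "ty": 0.0002, "tz": -0.0001, "rx": -0.001, "ry": -0.004, "rz": -0.053}]
[{"tx": 0.0343, "ty": 0.006, "tz": -0.0006, "rx": -0.001, "ry": -0.004, "rz": -0.053}, {"tx": 0.0329, "ty": 0.0116, "tz": -0.001, "rx": -0.001, "ry": -0.004, "rz": -0.053}, {"tx": 0.0304, "ty": 0.0169, "tz": -0.0014, "rx": -0.001, "ry": -0.004, "rz": -0.053}, {"tx": 0.0272, "ty": 0.0218, "tz": -0.0017, "rx": -0.001, "ry": -0.004, "rz": -0.053}, {"tx": 0.0231, "ty": 0.026, "tz": -0.0019, "rx": -0.001, "ry": -0.004, "rz": -0.053}]
[{"tx": 0.0185, "ty": 0.0295, "tz": -0.0021, "rx": -0.001, "ry": -0.004, "rz": -0.053}, {"tx": 0.0133, "ty": 0.0322, "tz": -0.0022, "rx": -0.001, "ry": -0.004, "rz": -0.053}]
```

Emit:
servo_tool([
  {"tx": 0.002,"ty": -0.035,"tz": 0.004,"rx": -0.001,"ry": -0.004,"rz": -0.053},
  {"tx": 0.008,"ty": -0.034,"tz": 0.0035,"rx": -0.001,"ry": -0.004,"rz": -0.053},
  {"tx": 0.0136,"ty": -0.032,"tz": 0.003,"rx": -0.001,"ry": -0.004,"rz": -0.053},
  {"tx": 0.019,"ty": -0.029,"tz": 0.003,"rx": -0.001,"ry": -0.004,"rz": -0.053},
  {"tx": 0.0234,"ty": -0.0257,"tz": 0.0024,"rx": -0.001,"ry": -0.004,"rz": -0.053},
])

```text
time: 2.25
ee_pos: [0.4392, -0.1086, 0.2693]
orientation: [-2.993, -0.044, 0.327]
ft_force: [0.4, -0.3, -0.2]
grip_width: 0.0854
```

Emit:
servo_tool([
  {"tx": 0.0274,"ty": -0.0215,"tz": 0.002,"rx": -0.001,"ry": -0.004,"rz": -0.053},
  {"tx": 0.0306,"ty": -0.0166,"tz": 0.0014,"rx": -0.001,"ry": -0.004,"rz": -0.053},
  {"tx": 0.033,"ty": -0.0113,"tz": 0.001,"rx": -0.001,"ry": -0.004,"rz": -0.053},
  {"tx": 0.0344,"ty": -0.0056,"tz": 0,"rx": -0.001,"ry": -0.004,"rz": -0.053},
  {"tx": 0.035,"ty": 0,"tz": 0,"rx": -0.001,"ry": -0.004,"rz": -0.053},
])

```text
time: 2.88
ee_pos: [0.4776, -0.0505, 0.2747]
orientation: [-3.063, -0.077, 1.162]
ft_force: [0.0, -0.1, 0.4]
grip_width: 0.0855
```

Emit:
servo_tool([
  {"tx": 0.0343,"ty": 0.006,"tz": -0.0006,"rx": -0.001,"ry": -0.004,"rz": -0.053},
  {"tx": 0.033,"ty": 0.0116,"tz": -0.001,"rx": -0.001,"ry": -0.004,"rz": -0.053},
  {"tx": 0.0304,"ty": 0.017,"tz": -0.0014,"rx": -0.001,"ry": -0.004,"rz": -0.053},
  {"tx": 0.0272,"ty": 0.022,"tz": -0.002,"rx": -0.001,"ry": -0.004,"rz": -0.053},
  {"tx": 0.023,"ty": 0.026,"tz": -0.002,"rx": -0.001,"ry": -0.004,"rz": -0.053},
])

```text
time: 3.5
ee_pos: [0.5165, 0.0073, 0.2804]
orientation: [-3.136, -0.048, 1.999]
ft_force: [0.6, -0.5, 0.1]
grip_width: 0.0855
```

Emit:
servo_tool([
  {"tx": 0.0185,"ty": 0.0295,"tz": -0.002,"rx": -0.001,"ry": -0.004,"rz": -0.053},
  {"tx": 0.0133,"ty": 0.032,"tz": -0.002,"rx": -0.001,"ry": -0.004,"rz": -0.053},
  {"tx": 0,"ty": 0,"tz": 0,"rx": 0,"ry": 0,"rz": 0},
])

```text
time: 3.88
ee_pos: [0.5318, 0.0305, 0.2826]
orientation: [3.13, -0.022, 2.326]
ft_force: [-0.2, -0.5, -0.0]
grip_width: 0.0852
```

Run:
```python
from h import *
s=env.state();print(s['time'],s['ee_pos'],s['orientation'],s['dq'].round(2),s['joints'].round(2))
snap('wrist','w2')
```

```text
3.875 [0.53175759 0.03051481 0.28259943] [ 3.12958304 -0.02224894  2.32567065] [-0.02 -0.01 -0.01  0.01 -0.    0.05] [0.04 0.15 0.1  1.53 0.02 0.86]
```

View pics/w2.png

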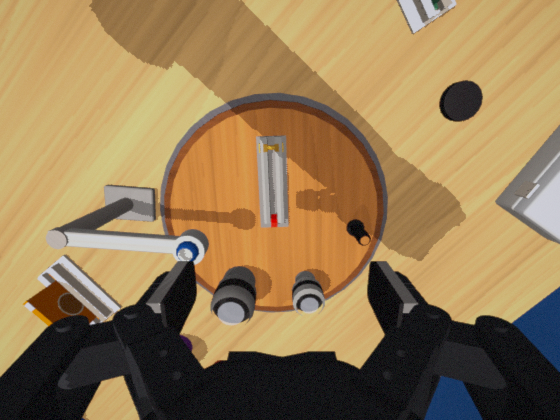

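The wrist view shows the whole turntable: pin at about (271,149), catch (274,220), dock from (271,137) to (273,228), knob (362,239) and the engraver's blue ring (187,251). I'll measure these.

Run:
```python
from h import *
d=load('w2');im=d['im'];h=cv2.cvtColor(im,cv2.COLOR_RGB2HSV)
z=lambda x0,x1,y0,y1,s,f:cv2.imwrite('pics/'+f+'.png',cv2.cvtColor(cv2.resize(im[y0:y1,x0:x1],None,fx=s,fy=s,interpolation=cv2.INTER_CUBIC),cv2.COLOR_RGB2BGR))
z(240,310,120,240,5,'zd')
z(150,400,180,330,3,'ze')
m=((h[...,0]<13)&(h[...,1]>140)&(h[...,2]>50)).astype(np.uint8)
n,l,st,ce=cv2.connectedComponentsWithStats(m);i=l[170,220];print(st[i])
cs=max(cv2.findContours((l==i).astype(np.uint8),0,1)[0],key=len)[:,0]
W=np.array([plane(d,u,v,.018)[:2] for u,v in cs])
x=np.array([.56,0,.16])
for k in range(30):
    r=np.hypot(*(W-x[:2]).T)
    g=np.abs(r-x[2])<(.02 if k<5 else .004)
    A=np.c_[2*W[g],np.ones(g.sum())];y=np.linalg.lstsq(A,(W[g]**2).sum(1),rcond=None)[0];x=np.array([y[0],y[1],np.sqrt(y[2]+y[0]**2+y[1]**2)])
print('axis',x,g.sum(),len(W))
```

```text
[     0      0    560    420 231796]
axis [0. 0. 0.] 0 1956
```

View pics/zd.png

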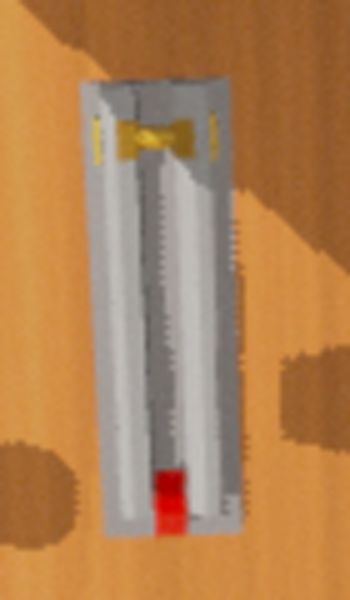

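View pics/ze.png

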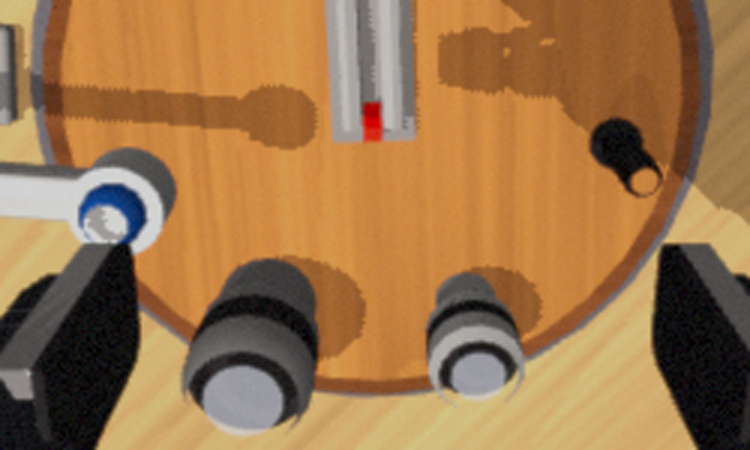

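Run:
```python
from h import *
d=load('w2');im=d['im'];h=cv2.cvtColor(im,cv2.COLOR_RGB2HSV)
print([tuple(int(q) for q in h[190,u]) for u in range(156,180)])
print([tuple(int(q) for q in h[v,240]) for v in range(90,125)])
c=lambda U,V,x0,y0,k:((U+.5)/k-.5+x0,(V+.5)/k-.5+y0)
print('pin',plane(d,*c(154,138,240,120,5),.040))
for z in(.018,.024):print(z,[plane(d,*c(*p,240,120,5),z)[:2].round(4).tolist() for p in((82,80),(231,77),(243,533),(105,537))])
print('catch top back',plane(d,*c(171,534,240,120,5),.045),'nose',plane(d,*c(171,472,240,120,5),.045))
print('knobtop',plane(d,*c(643,182,150,180,3),.070),'foot',plane(d,*c(615,142,150,180,3),.026))
e=c(106,221,150,180,3);t=((368+.5)/4.5-.5+250,(352+.5)/4.5-.5+130)
q=((243+.5)/3.7-.5+170,(103+.5)/3.7-.5+150)
print('eng',plane(d,*e,.166),tri(d,e,load('top0'),t),tri(d,e,load('scene0'),q))
print('erfle',plane(d,*c(478,372,150,180,3),.086),'wf',plane(d,*c(242,398,150,180,3),.102))
```

```text
[(17, 136, 161), (17, 128, 169), (19, 116, 207), (19, 117, 210), (17, 102, 190), (6, 31, 133), (161, 17, 120), (161, 17, 120), (176, 17, 118), (9, 120, 130), (11, 176, 136), (12, 184, 137), (12, 175, 140), (11, 173, 140), (12, 185, 138), (11, 173, 147), (14, 180, 186), (15, 173, 203), (15, 171, 212), (15, 176, 212), (15, 173, 212), (15, 172, 211), (15, 176, 209), (15, 176, 209)]
[(18, 135, 164), (18, 136, 169), (17, 133, 173), (17, 129, 174), (17, 134, 173), (18, 131, 173), (17, 130, 173), (17, 126, 166), (7, 45, 102), (162, 15, 84), (140, 18, 84), (135, 13, 80), (143, 25, 82), (154, 22, 80), (165, 31, 81), (9, 145, 88), (9, 157, 99), (10, 180, 95), (11, 178, 93), (12, 179, 94), (11, 180, 95), (10, 175, 96), (11, 173, 103), (13, 183, 139), (13, 180, 163), (15, 185, 168), (15, 174, 179), (17, 165, 206), (17, 161, 211), (17, 165, 212), (17, 162, 211), (17, 167, 211), (17, 167, 212), (17, 163, 211), (17, 164, 212)]
pin [0.49145583 0.05584164 0.04      ]
0.018 [[0.4675, 0.0524], [0.4963, 0.0805], [0.5882, -0.0114], [0.5594, -0.04]]
0.024 [[0.4677, 0.0528], [0.496, 0.0805], [0.5866, -0.0101], [0.5582, -0.0382]]
catch top back [ 0.56683886 -0.01901703  0.045     ] nose [ 0.55478123 -0.00599546  0.045     ]
knobtop [0.66035051 0.05363588 0.07      ] foot [0.6572593  0.05500678 0.026     ]
eng [ 0.49594304 -0.0652912   0.166     ] (array([ 0.49586104, -0.06471303,  0.16702892]), [2.3583095403006815e-05, 2.3583095402732695e-05]) (array([ 0.49631132, -0.06852892,  0.15743847]), [0.0013690111298816422, 0.001369011129881672])
erfle [ 0.66529978 -0.05586133  0.086     ] wf [ 0.59198435 -0.12633776  0.102     ]
```

Run:
```python
from h import *
plan([.49,.325,.23],mk(2.895),7)
```

```text
[{"tx": 0.0866, "ty": 0.061, "tz": 0.0215, "rx": 0.001, "ry": -0.001, "rz": -0.026}, {"tx": 0.0814, "ty": 0.0679, "tz": 0.0211, "rx": 0.001, "ry": -0.001, "rz": -0.026}, {"tx": 0.0756, "ty": 0.0743, "tz": 0.0207, "rx": 0.001, "ry": -0.001, "rz": -0.026}, {"tx": 0.0693, "ty": 0.0803, "tz": 0.0203, "rx": 0.001, "ry": -0.001, "rz": -0.026}, {"tx": 0.0626, "ty": 0.0858, "tz": 0.0199, "rx": 0.001, "ry": -0.001, "rz": -0.026}]
[{"tx": 0.0555, "ty": 0.0906, "tz": 0.0196, "rx": 0.001, "ry": -0.001, "rz": -0.026}, {"tx": 0.0479, "ty": 0.0949, "tz": 0.0192, "rx": 0.001, "ry": -0.001, "rz": -0.026}]
```

Emit:
servo_tool([
  {"tx": 0.0866,"ty": 0.061,"tz": 0.0215,"rx": 0.001,"ry": -0.001,"rz": -0.026},
  {"tx": 0.0814,"ty": 0.068,"tz": 0.021,"rx": 0.001,"ry": -0.001,"rz": -0.026},
  {"tx": 0.0756,"ty": 0.0743,"tz": 0.021,"rx": 0.001,"ry": -0.001,"rz": -0.026},
  {"tx": 0.0693,"ty": 0.08,"tz": 0.02,"rx": 0.001,"ry": -0.001,"rz": -0.026},
  {"tx": 0.0626,"ty": 0.0858,"tz": 0.02,"rx": 0.001,"ry": -0.001,"rz": -0.026},
])

```text
time: 4.55
ee_pos: [0.5012, 0.2408, 0.2449]
orientation: [3.14, -0.003, 2.733]
ft_force: [0.1, -0.6, 0.4]
grip_width: 0.0854
```

Emit:
servo_tool([
  {"tx": 0.0555,"ty": 0.0906,"tz": 0.0196,"rx": 0.001,"ry": -0.001,"rz": -0.026},
  {"tx": 0.048,"ty": 0.095,"tz": 0.019,"rx": 0.001,"ry": -0.001,"rz": -0.026},
  {"tx": 0,"ty": 0,"tz": 0,"rx": 0,"ry": 0,"rz": 0},
])

```text
time: 4.92
ee_pos: [0.4887, 0.326, 0.2284]
orientation: [-3.136, 0.001, 2.898]
ft_force: [0.2, 0.5, 0.5]
grip_width: 0.0855
```

Run:
```python
from h import *
s=env.state();print(s['time'],s['ee_pos'],s['orientation'],s['dq'].round(2),s['joints'].round(2))
im=snap('wrist','w3')
z=lambda x0,x1,y0,y1,s,f:cv2.imwrite('pics/'+f+'.png',cv2.cvtColor(cv2.resize(im[y0:y1,x0:x1],None,fx=s,fy=s,interpolation=cv2.INTER_CUBIC),cv2.COLOR_RGB2BGR))
z(190,370,110,310,3,'zg')
```

```text
4.925 [0.48867663 0.3260128  0.22844242] [-3.13578299e+00  1.17397058e-03  2.89775387e+00] [-0.05 -0.03 -0.    0.02 -0.02 -0.  ] [ 0.59  0.25  0.1   1.43 -0.    0.83]
```

View pics/w3.png

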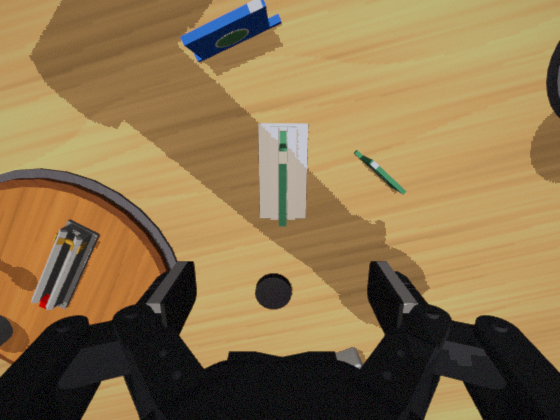

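View pics/zg.png

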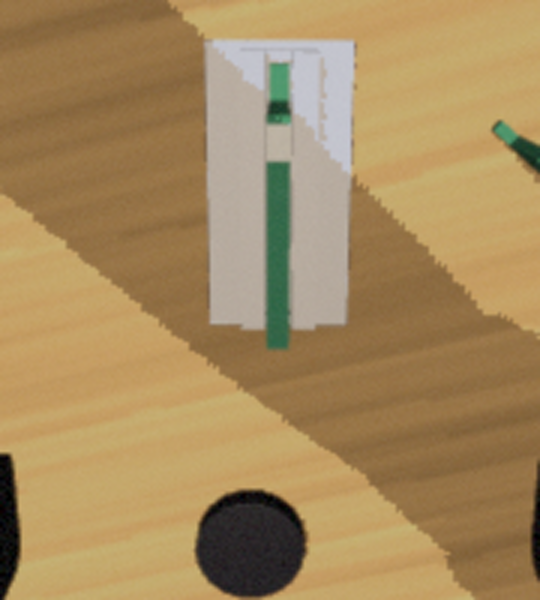

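Seen end-on, the green slide stands upright in its stand. Its spot is at about (282,157) and its top edge runs to (282,226).

Run:
```python
from h import *
d=load('w3');c=lambda U,V:((U+.5)/3-.5+190,(V+.5)/3-.5+110)
T=plane(d,*c(279.5,124),.076);H=plane(d,*c(278,349),.076);S=plane(d,*c(279.5,142.5),.076)
v=T-H;print(T,H,S,'len',np.linalg.norm(v),'ang',np.arctan2(v[1],v[0]),'spot from mid',np.linalg.norm(S-H)-39)
u=v/np.linalg.norm(v);C=H+u*.039;C2=T-u*.043;print('centre',C,C2)
st=[plane(d,*c(*p),.008) for p in((206,41),(355,41),(347,324),(211,324))];print(np.mean(st,0),np.linalg.norm(st[1]-st[2]))
for C_ in (C,):
  plan([*C_[:2],.10],mk(np.arctan2(v[1],v[0])),4)
```

```text
[0.44490578 0.33681937 0.076     ] [0.52144008 0.31729392 0.076     ] [0.45077898 0.33536323 0.076     ] len 0.07898570309848758 ang 2.8918008299281692 spot from mid -38.927065156200854
centre [0.48365049 0.32693481 0.076     ] [0.48657123 0.32618967 0.076     ]
[0.4774865  0.32869902 0.008     ] 0.11791390437900473
[{"tx": 0.0038, "ty": 0.001, "tz": 0.0807, "rx": 0.0, "ry": 0.0, "rz": 0.0}, {"tx": 0.0037, "ty": 0.0009, "tz": 0.0807, "rx": 0.0, "ry": 0.0, "rz": 0.0}, {"tx": 0.0037, "ty": 0.0008, "tz": 0.0807, "rx": 0.0, "ry": 0.0, "rz": 0.0}, {"tx": 0.0037, "ty": 0.0006, "tz": 0.0807, "rx": 0.0, "ry": 0.0, "rz": 0.0}]
```

Run:
```python
from h import *
plan([.485,.3265,.035],mk(2.895),5)
```

```text
[{"tx": 0.0024, "ty": 0.0009, "tz": 0.0971, "rx": 0.0, "ry": 0.0, "rz": 0.0}, {"tx": 0.0023, "ty": 0.0008, "tz": 0.0971, "rx": 0.0, "ry": 0.0, "rz": 0.0}, {"tx": 0.0023, "ty": 0.0007, "tz": 0.0971, "rx": 0.0, "ry": 0.0, "rz": 0.0}, {"tx": 0.0023, "ty": 0.0006, "tz": 0.0971, "rx": 0.0, "ry": 0.0, "rz": 0.0}, {"tx": 0.0022, "ty": 0.0005, "tz": 0.0971, "rx": 0.0, "ry": 0.0, "rz": 0.0}]
```

Emit:
servo_tool([
  {"tx": 0.0024,"ty": 0.001,"tz": 0.097,"rx": 0,"ry": 0,"rz": 0},
  {"tx": 0.0023,"ty": 0.001,"tz": 0.097,"rx": 0,"ry": 0,"rz": 0},
  {"tx": 0.0023,"ty": 0,"tz": 0.097,"rx": 0,"ry": 0,"rz": 0},
], claw=-0.4)

```text
time: 5.35
ee_pos: [0.4877, 0.3237, 0.113]
orientation: [-3.138, 0.004, 2.893]
ft_force: [0.6, 1.1, -0.3]
grip_width: 0.0599
```

Emit:
servo_tool([
  {"tx": 0.0023,"ty": 0.0005,"tz": 0.097,"rx": 0,"ry": 0,"rz": 0},
  {"tx": 0.0022,"ty": 0.0005,"tz": 0.097,"rx": 0,"ry": 0,"rz": 0},
  {"tx": 0,"ty": 0,"tz": 0,"rx": 0,"ry": 0,"rz": 0},
])

```text
time: 5.72
ee_pos: [0.4841, 0.3229, 0.0335]
orientation: [-3.133, -0.001, 2.893]
ft_force: [-0.6, -0.1, -0.3]
grip_width: 0.0596
```

Emit:
servo_tool([
  {"tx": 0,"ty": 0.008,"tz": 0,"rx": 0,"ry": 0,"rz": 0},
  {"tx": 0,"ty": 0,"tz": 0,"rx": 0,"ry": 0,"rz": 0},
])

```text
time: 5.98
ee_pos: [0.488, 0.3295, 0.0382]
orientation: [-3.14, 0.005, 2.896]
ft_force: [-0.2, -0.0, 0.4]
grip_width: 0.0597
```

Emit:
servo_tool([
  {"tx": 0,"ty": 0,"tz": 0,"rx": 0,"ry": 0,"rz": 0},
  {"tx": 0,"ty": 0,"tz": 0,"rx": 0,"ry": 0,"rz": 0},
  {"tx": 0,"ty": 0,"tz": 0,"rx": 0,"ry": 0,"rz": 0},
  {"tx": 0,"ty": 0,"tz": 0,"rx": 0,"ry": 0,"rz": 0},
  {"tx": 0,"ty": 0,"tz": 0,"rx": 0,"ry": 0,"rz": 0},
], claw=1, newtons=40)

```text
time: 6.6
ee_pos: [0.4864, 0.3284, 0.0362]
orientation: [-3.137, 0.003, 2.897]
ft_force: [-1.2, -3.9, 4.7]
grip_width: 0.0075
```

Emit:
servo_tool([
  {"tx": 0,"ty": 0,"tz": -0.06,"rx": 0,"ry": 0,"rz": 0},
  {"tx": 0,"ty": 0,"tz": -0.12,"rx": 0,"ry": 0,"rz": 0},
  {"tx": 0,"ty": 0,"tz": -0.14,"rx": 0,"ry": 0,"rz": 0},
  {"tx": 0,"ty": 0,"tz": -0.1,"rx": 0,"ry": 0,"rz": 0},
  {"tx": 0,"ty": 0,"tz": 0,"rx": 0,"ry": 0,"rz": 0},
])

```text
time: 7.22
ee_pos: [0.4877, 0.331, 0.2074]
orientation: [3.14, 0.007, 2.897]
ft_force: [0.9, 1.0, -1.7]
grip_width: 0.0073
```

Run:
```python
from h import *
for i in range(3):
    s=env.state();print(s['time'],s['ee_pos'].round(4),s['orientation'].round(3))
    im=snap('wrist' if i==0 else ('scene' if i==1 else 'top'),'g%d'%i)
d=load('g1');im=d['im']
u,v=proj(d,env.state()['ee_pos']).astype(int)
z=lambda x0,x1,y0,y1,s,f:cv2.imwrite('pics/'+f+'.png',cv2.cvtColor(cv2.resize(im[y0:y1,x0:x1],None,fx=s,fy=s,interpolation=cv2.INTER_CUBIC),cv2.COLOR_RGB2BGR))
z(u-70,u+70,v-80,v+60,4,'zh');print(u,v)
```

```text
7.225 [0.4877 0.331  0.2074] [3.14  0.007 2.897]
7.275 [0.4869 0.3304 0.2049] [-3.14   0.004  2.897]
7.325 [0.4862 0.3298 0.2033] [-3.138e+00  2.000e-03  2.897e+00]
422 199
```

View pics/g0.png

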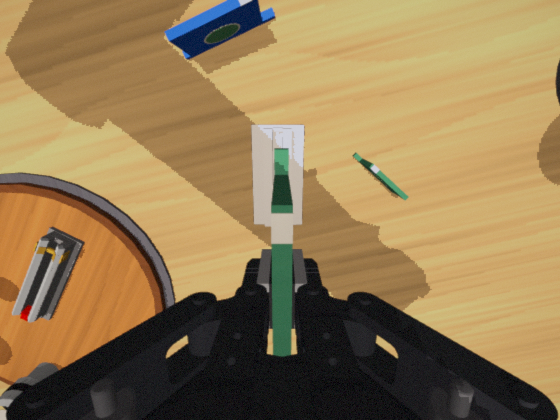

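View pics/zh.png

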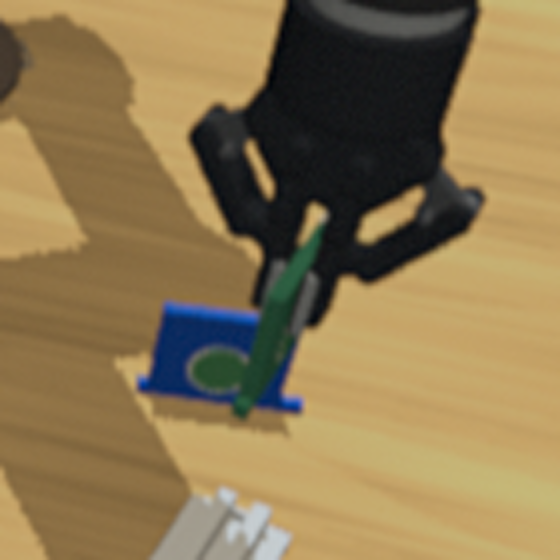

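Run:
```python
from h import *
d=load('g0');p=np.array([.4877,.331,.2074]);R=Ro.from_euler('xyz',[3.14,.007,2.897])
o=R.inv().apply(-d['R'].T@d['t']-p);print('cam in tool',o)
im=d['im'];h=cv2.cvtColor(im,cv2.COLOR_RGB2HSV)
print([(v,*map(int,h[v,282])) for v in list(range(144,154))+list(range(206,218))+list(range(238,248))+list(range(350,360))])
for v in(148,213,243,356):
    _,r=ray(d,282.5,v);r=R.inv().apply(r);k=-o[1]/r[1] if abs(r[1])>1e-3 else np.nan
    # param on z
    print(v,r.round(3),{z:round(o[0]+r[0]*(z-o[2])/r[2],4) for z in(-.05,-.045,-.04,-.035,-.03,.03)})
```

```text
cam in tool [ 0.07487116 -0.00040802 -0.14244661]
[(144, 116, 10, 199), (145, 120, 9, 198), (146, 124, 9, 197), (147, 117, 12, 194), (148, 71, 35, 115), (149, 74, 124, 123), (150, 73, 120, 160), (151, 73, 119, 163), (152, 73, 119, 165), (153, 72, 115, 167), (206, 73, 125, 110), (207, 73, 126, 109), (208, 73, 130, 112), (209, 72, 127, 116), (210, 72, 136, 111), (211, 72, 127, 114), (212, 69, 90, 116), (213, 32, 30, 154), (214, 18, 34, 196), (215, 18, 32, 199), (216, 17, 33, 198), (217, 17, 33, 198), (238, 18, 34, 195), (239, 18, 33, 194), (240, 17, 34, 195), (241, 17, 34, 195), (242, 18, 35, 194), (243, 27, 32, 166), (244, 64, 77, 120), (245, 71, 125, 110), (246, 72, 125, 108), (247, 73, 119, 111), (350, 73, 132, 104), (351, 74, 133, 102), (352, 74, 126, 103), (353, 73, 123, 106), (354, 71, 118, 108), (355, 72, 116, 101), (356, 71, 107, 67), (357, 72, 55, 23), (358, 150, 10, 25), (359, 140, 36, 21)]
148 [-0.09   0.003  0.996] {-0.05: np.float64(0.0665), -0.045: np.float64(0.0661), -0.04: np.float64(0.0656), -0.035: np.float64(0.0652), -0.03: np.float64(0.0647), 0.03: np.float64(0.0593)}
213 [-0.303  0.003  0.953] {-0.05: np.float64(0.0454), -0.045: np.float64(0.0438), -0.04: np.float64(0.0423), -0.035: np.float64(0.0407), -0.03: np.float64(0.0391), 0.03: np.float64(0.02)}
243 [-0.398  0.003  0.917] {-0.05: np.float64(0.0347), -0.045: np.float64(0.0325), -0.04: np.float64(0.0304), -0.035: np.float64(0.0282), -0.03: np.float64(0.026), 0.03: np.float64(-0.0001)}
356 [-0.688  0.002  0.726] {-0.05: np.float64(-0.0128), -0.045: np.float64(-0.0176), -0.04: np.float64(-0.0223), -0.035: np.float64(-0.027), -0.03: np.float64(-0.0318), 0.03: np.float64(-0.0887)}
```

```bash
cat >> h.py <<'E'
YAW=2.355; SEAT=np.array([.527,.0208,.059]); GX,GZ=.0007,.005  # slide centre = TCP + GX*xtool(toe) , GZ above TCP
def tgt(X,Z,th,yaw=None,dy=0):
    "seat-frame toe tip lower corner X,Z (m), tilt th -> TCP pos, R"
    yaw=YAW if yaw is None else yaw
    r=np.array([-.057-GX,.035-GZ]) # tip -> TCP in slide frame
    c,s=np.cos(th),np.sin(th)
    x=X+r[0]*c+r[1]*s; z=Z-r[0]*s+r[1]*c
    e=np.array([np.cos(yaw),np.sin(yaw),0]);n=np.array([-np.sin(yaw),np.cos(yaw),0])
    return SEAT+x*e+dy*n+np.array([0,0,z]),mk(yaw,-th)
E
python3 - <<'E'
from h import *
p,R=tgt(.040,.015,np.radians(20));print(p)
plan(p,R,9)
E
```

```text
[0.52979656 0.01799676 0.12192534]
[{"tx": -0.0328, "ty": -0.0809, "tz": 0.0228, "rx": 0.003, "ry": -0.012, "rz": 0.019}, {"tx": -0.0367, "ty": -0.0786, "tz": 0.0249, "rx": 0.003, "ry": -0.012, "rz": 0.019}, {"tx": -0.0403, "ty": -0.076, "tz": 0.0271, "rx": 0.003, "ry": -0.012, "rz": 0.019}, {"tx": -0.0437, "ty": -0.0732, "tz": 0.0294, "rx": 0.003, "ry": -0.012, "rz": 0.019}, {"tx": -0.0468, "ty": -0.0702, "tz": 0.0319, "rx": 0.003, "ry": -0.012, "rz": 0.019}]
[{"tx": -0.0497, "ty": -0.067, "tz": 0.0344, "rx": 0.003, "ry": -0.012, "rz": 0.019}, {"tx": -0.0522, "ty": -0.0636, "tz": 0.0369, "rx": 0.003, "ry": -0.012, "rz": 0.019}, {"tx": -0.0545, "ty": -0.06, "tz": 0.0395, "rx": 0.003, "ry": -0.012, "rz": 0.019}, {"tx": -0.0564, "ty": -0.0563, "tz": 0.0422, "rx": 0.003, "ry": -0.012, "rz": 0.019}]
```

Emit:
servo_tool([
  {"tx": -0.033,"ty": -0.081,"tz": 0.023,"rx": 0.003,"ry": -0.012,"rz": 0.019},
  {"tx": -0.0367,"ty": -0.0786,"tz": 0.025,"rx": 0.003,"ry": -0.012,"rz": 0.019},
  {"tx": -0.0403,"ty": -0.076,"tz": 0.027,"rx": 0.003,"ry": -0.012,"rz": 0.019},
  {"tx": -0.0437,"ty": -0.073,"tz": 0.0294,"rx": 0.003,"ry": -0.012,"rz": 0.019},
  {"tx": -0.0468,"ty": -0.07,"tz": 0.032,"rx": 0.003,"ry": -0.012,"rz": 0.019},
])

```text
time: 8.0
ee_pos: [0.5098, 0.1552, 0.1564]
orientation: [-3.117, 0.195, 2.598]
ft_force: [-0.5, -0.2, -1.2]
grip_width: 0.0077
```

Emit:
servo_tool([
  {"tx": -0.05,"ty": -0.067,"tz": 0.0344,"rx": 0.003,"ry": -0.012,"rz": 0.019},
  {"tx": -0.0522,"ty": -0.0636,"tz": 0.037,"rx": 0.003,"ry": -0.012,"rz": 0.019},
  {"tx": -0.0545,"ty": -0.06,"tz": 0.0395,"rx": 0.003,"ry": -0.012,"rz": 0.019},
  {"tx": -0.0564,"ty": -0.056,"tz": 0.042,"rx": 0.003,"ry": -0.012,"rz": 0.019},
])

```text
time: 8.5
ee_pos: [0.5294, 0.0172, 0.1203]
orientation: [3.137, 0.349, 2.352]
ft_force: [0.1, 0.3, -1.2]
grip_width: 0.0069
```

Emit:
servo_tool([
  {"tx": 0,"ty": 0,"tz": 0,"rx": 0,"ry": 0,"rz": 0},
  {"tx": 0,"ty": 0,"tz": 0,"rx": 0,"ry": 0,"rz": 0},
  {"tx": 0,"ty": 0,"tz": 0,"rx": 0,"ry": 0,"rz": 0},
])

```text
time: 8.88
ee_pos: [0.5309, 0.0192, 0.1227]
orientation: [3.135, 0.349, 2.354]
ft_force: [-0.8, -0.3, -2.1]
grip_width: 0.0074
```

Run:
```python
from h import *
for i,n in enumerate(('wrist','scene')):
    s=env.state();print(s['time'],s['ee_pos'].round(4),s['orientation'].round(3))
    snap(n,'i%d'%i)
R=Ro.from_euler('xyz',s['orientation']);print('tilt',(mk(YAW).inv()*R).as_rotvec())
d=load('i1');im=d['im'];u,v=proj(d,env.state()['ee_pos']).astype(int)
z=lambda x0,x1,y0,y1,s,f:cv2.imwrite('pics/'+f+'.png',cv2.cvtColor(cv2.resize(im[y0:y1,x0:x1],None,fx=s,fy=s,interpolation=cv2.INTER_CUBIC),cv2.COLOR_RGB2BGR))
z(u-70,u+70,v-60,v+80,4,'zi')
im=load('i0')['im'];z(190,370,120,400,2,'zj')
```

```text
8.875 [0.5309 0.0192 0.1227] [3.135 0.349 2.354]
8.925 [0.531  0.0192 0.1229] [3.134 0.349 2.354]
tilt [-0.0070869  -0.34947353 -0.00069003]
```

View pics/i0.png

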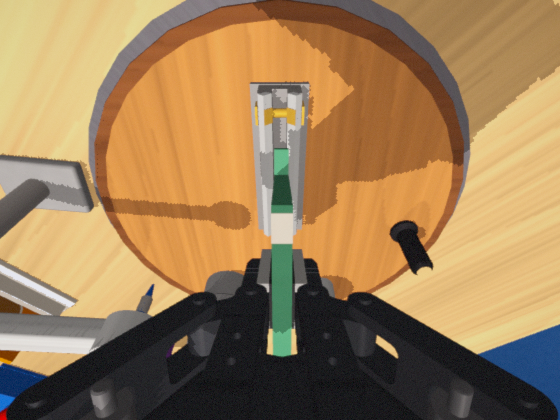

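View pics/zi.png

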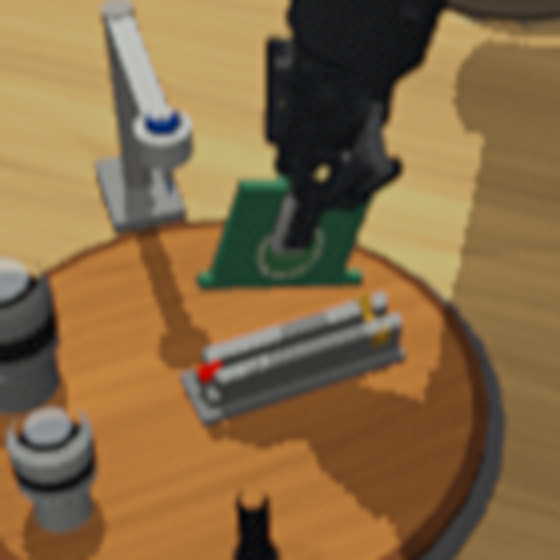

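Run:
```python
from h import *
d=load('i0');p=np.array([.5309,.0192,.1227])
e=np.array([np.cos(YAW),np.sin(YAW),0]);n=np.array([-e[1],e[0],0])
f=lambda X:((X-SEAT)@e*1000,(X-SEAT)@n*1000)
im=d['im'];h=cv2.cvtColor(im,cv2.COLOR_RGB2HSV)
m=(abs(h[...,0].astype(int)-24)<5)&(h[...,1]>180)
m[:95]=0;m[130:]=0;m[:,:268]=0;m[:,294:]=0
yy,xx=np.nonzero(m);print('pin px',xx.mean(),yy.mean(),xx.min(),xx.max(),yy.min(),yy.max())
print('pin seat-frame',f(plane(d,281,113,.040)))
for q in((250,83),(309,83)):print('base end',f(plane(d,*q,.024)))
print([(v,*map(int,h[v,281])) for v in range(144,154)])
R=Ro.from_euler('xyz',[3.135,.349,2.354]);tp=p+R.apply([.057+.0007,0,.030]);print('tip pred',f(tp),tp[2],'px',proj(d,tp))
```

```text
pin px 280.9601593625498 114.21513944223108 268 293 109 123
pin seat-frame (np.float64(49.85543742880598), np.float64(-1.134381088848011))
base end (np.float64(64.46944673527622), np.float64(19.43145028075953))
base end (np.float64(64.46210674421214), np.float64(-19.882473636394547))
[(144, 11, 16, 126), (145, 9, 14, 126), (146, 19, 16, 126), (147, 26, 15, 121), (148, 69, 79, 87), (149, 72, 120, 140), (150, 72, 112, 180), (151, 73, 111, 182), (152, 72, 109, 187), (153, 74, 109, 184)]
tip pred (np.float64(40.07567703637242), np.float64(-1.8727310194770241)) 0.07477816661309337 px [282.58419072 150.27447542]
```

View pics/zj.png

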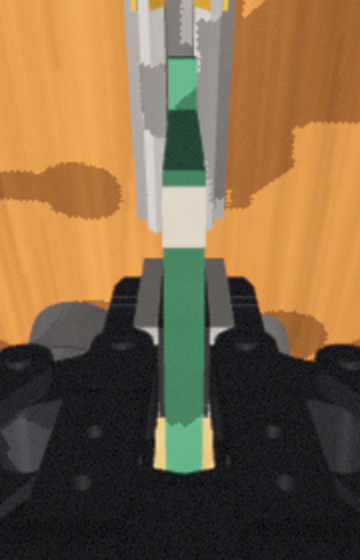

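```bash
sed -i 's/GX,GZ=.0007/GX,GZ=.0015/' h.py
python3 - <<'E'
from h import *
a=np.radians(20)
s=env.state();R0=Ro.from_euler('xyz',s['orientation']);print(s['ee_pos'])
p,R=tgt(.040,-.010,a,dy=-.0009);plan(p,R,4)
p2,R=tgt(.040,-.033,a,dy=-.0009);plan(p2,R,4,p,R)
p3,R=tgt(.052,-.033,a,dy=-.0009);plan(p3,R,4,p2,R)
E
```

```text
[0.53106573 0.01914108 0.12296517]
[{"tx": 0.0051, "ty": -0.0006, "tz": 0.0153, "rx": 0.001, "ry": 0.0, "rz": 0.0}, {"tx": 0.0051, "ty": -0.0006, "tz": 0.0153, "rx": 0.001, "ry": 0.0, "rz": 0.0}, {"tx": 0.0051, "ty": -0.0006, "tz": 0.0153, "rx": 0.001, "ry": 0.0, "rz": 0.0}, {"tx": 0.0051, "ty": -0.0005, "tz": 0.0153, "rx": 0.001, "ry": 0.0, "rz": 0.0}]
[{"tx": 0.0049, "ty": 0.0, "tz": 0.0135, "rx": 0.0, "ry": 0.0, "rz": 0.0}, {"tx": 0.0049, "ty": 0.0, "tz": 0.0135, "rx": 0.0, "ry": 0.0, "rz": 0.0}, {"tx": 0.0049, "ty": 0.0, "tz": 0.0135, "rx": 0.0, "ry": 0.0, "rz": 0.0}, {"tx": 0.0049, "ty": 0.0, "tz": 0.0135, "rx": 0.0, "ry": 0.0, "rz": 0.0}]
[{"tx": 0.007, "ty": 0.0, "tz": -0.0026, "rx": 0.0, "ry": 0.0, "rz": 0.0}, {"tx": 0.007, "ty": 0.0, "tz": -0.0026, "rx": 0.0, "ry": 0.0, "rz": 0.0}, {"tx": 0.007, "ty": 0.0, "tz": -0.0026, "rx": 0.0, "ry": 0.0, "rz": 0.0}, {"tx": 0.007, "ty": 0.0, "tz": -0.0026, "rx": 0.0, "ry": 0.0, "rz": 0.0}]
```

Emit:
servo_tool([
  {"tx": 0.005,"ty": -0.0006,"tz": 0.0153,"rx": 0.001,"ry": 0,"rz": 0},
  {"tx": 0.005,"ty": -0.0006,"tz": 0.0153,"rx": 0.001,"ry": 0,"rz": 0},
  {"tx": 0.005,"ty": -0.0006,"tz": 0.0153,"rx": 0.001,"ry": 0,"rz": 0},
  {"tx": 0.005,"ty": -0.0005,"tz": 0.0153,"rx": 0.001,"ry": 0,"rz": 0},
  {"tx": 0,"ty": 0,"tz": 0,"rx": 0,"ry": 0,"rz": 0},
])

```text
time: 9.6
ee_pos: [0.5304, 0.0171, 0.0962]
orientation: [-3.135, 0.349, 2.354]
ft_force: [0.5, -0.2, -2.0]
grip_width: 0.0074
```

Emit:
servo_tool([
  {"tx": 0.005,"ty": 0,"tz": 0.0135,"rx": 0,"ry": 0,"rz": 0},
  {"tx": 0.005,"ty": 0,"tz": 0.0135,"rx": 0,"ry": 0,"rz": 0},
  {"tx": 0,"ty": 0,"tz": 0,"rx": 0,"ry": 0,"rz": 0},
])

```text
time: 9.98
ee_pos: [0.5307, 0.0173, 0.0851]
orientation: [-3.136, 0.349, 2.353]
ft_force: [0.8, 0.2, -0.2]
grip_width: 0.0076
```

Run:
```python
from h import *
s=env.state();print(s['ee_pos'],s['orientation'],s['ft_force'].round(1),tgt(.040,-.0215,np.radians(20),dy=-.0009)[0])
snap('wrist','j0')
```

```text
[0.53066274 0.01728561 0.08510996] [-3.13610212  0.34935457  2.35330003] [ 0.8  0.2 -0.2] [0.53096465 0.01810019 0.08569896]
```

View pics/j0.png

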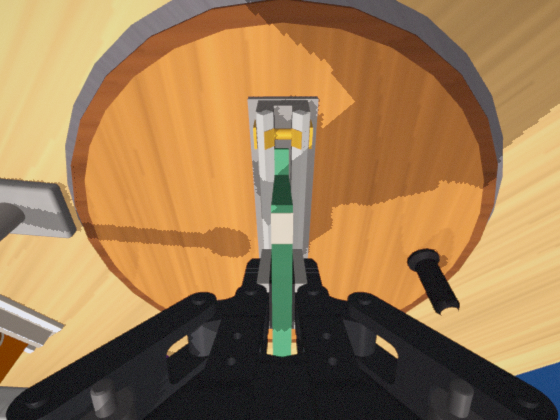

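Emit:
servo_tool([
  {"tx": 0,"ty": 0.0035,"tz": 0,"rx": 0,"ry": 0,"rz": 0},
  {"tx": 0.005,"ty": 0,"tz": 0.0135,"rx": 0,"ry": 0,"rz": 0},
  {"tx": 0,"ty": 0,"tz": 0,"rx": 0,"ry": 0,"rz": 0},
])

```text
time: 10.4
ee_pos: [0.5313, 0.0181, 0.0792]
orientation: [-3.135, 0.349, 2.353]
ft_force: [0.2, -0.4, -0.8]
grip_width: 0.0075
```

Run:
```python
from h import *
s=env.state();print(s['ee_pos'],s['orientation'],s['ft_force'].round(1))
snap('wrist','j1');im=load('j1')['im'];cv2.imwrite('pics/zj1.png',cv2.cvtColor(cv2.resize(im[80:260,220:340],None,fx=3.3,fy=3.3,interpolation=cv2.INTER_CUBIC),cv2.COLOR_RGB2BGR))
```

```text
[0.53128479 0.01806568 0.07916485] [-3.13522252  0.34919105  2.35347963] [ 0.2 -0.4 -0.8]
```

View pics/zj1.png

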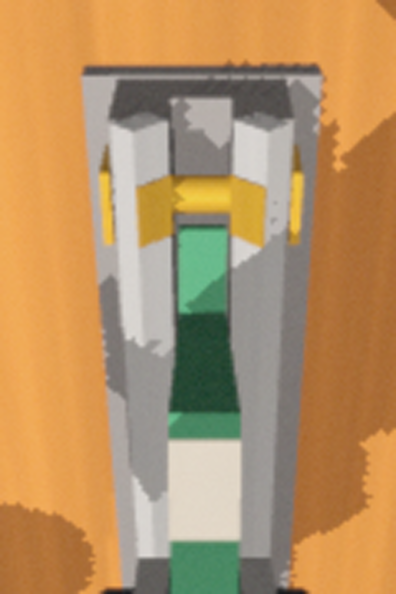

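The toe sits centred in the slot, just short of the pin, with no contact force. I'll go down 4.5 mm, then forward 12 mm.

Emit:
servo_tool([
  {"tx": 0.004,"ty": 0,"tz": 0.0105,"rx": 0,"ry": 0,"rz": 0},
  {"tx": 0,"ty": 0,"tz": 0,"rx": 0,"ry": 0,"rz": 0},
  {"tx": 0.007,"ty": 0,"tz": -0.0026,"rx": 0,"ry": 0,"rz": 0},
  {"tx": 0.007,"ty": 0,"tz": -0.0026,"rx": 0,"ry": 0,"rz": 0},
  {"tx": 0,"ty": 0,"tz": 0,"rx": 0,"ry": 0,"rz": 0},
])

```text
time: 11.08
ee_pos: [0.5273, 0.0226, 0.0755]
orientation: [-3.136, 0.35, 2.353]
ft_force: [-0.2, 0.0, -1.1]
grip_width: 0.0072
```

Emit:
servo_tool([
  {"tx": 0.007,"ty": 0,"tz": -0.0026,"rx": 0,"ry": 0,"rz": 0},
  {"tx": 0.007,"ty": 0,"tz": -0.0026,"rx": 0,"ry": 0,"rz": 0},
  {"tx": 0,"ty": 0,"tz": 0,"rx": 0,"ry": 0,"rz": 0},
])

```text
time: 11.45
ee_pos: [0.5231, 0.0268, 0.0754]
orientation: [-3.136, 0.35, 2.353]
ft_force: [0.3, -1.1, -2.9]
grip_width: 0.0073
```

Run:
```python
from h import *
s=env.state();print(s['ee_pos'],s['orientation'],s['ft_force'].round(1),tgt(.052,-.033,np.radians(20),dy=-.0009)[0])
snap('wrist','j2');im=load('j2')['im'];cv2.imwrite('pics/zj2.png',cv2.cvtColor(cv2.resize(im[80:260,220:340],None,fx=3.3,fy=3.3,interpolation=cv2.INTER_CUBIC),cv2.COLOR_RGB2BGR))
snap('scene','j2s');im=load('j2s')['im'];cv2.imwrite('pics/zj2s.png',cv2.cvtColor(cv2.resize(im[180:280,200:320],None,fx=5,fy=5,interpolation=cv2.INTER_CUBIC),cv2.COLOR_RGB2BGR))
```

```text
[0.52307465 0.02682778 0.07538193] [-3.1360424   0.3497523   2.35349289] [ 0.3 -1.1 -2.9] [0.52248951 0.0265956  0.07419896]
```

View pics/zj2.png

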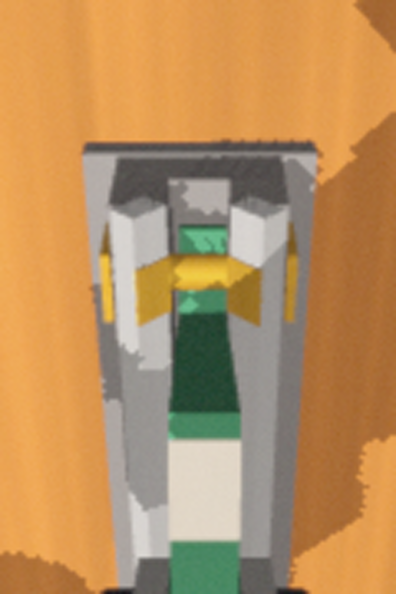

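View pics/zj2s.png

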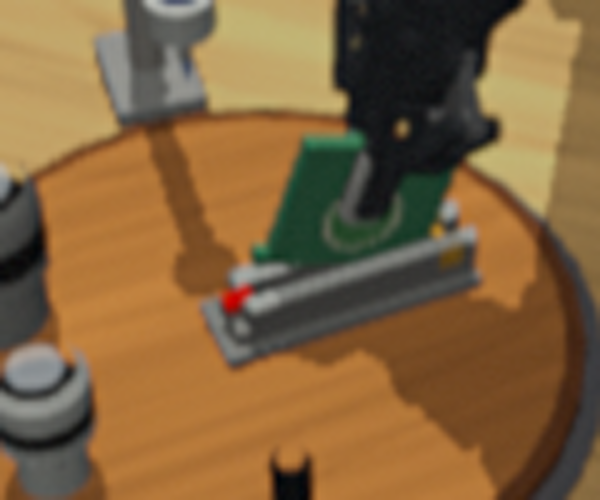

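Run:
```python
from h import *
s=env.state();p,R=s['ee_pos'],Ro.from_euler('xyz',s['orientation'])
N=7
p0=p-tgt(.0517,-.0335,np.radians(20),dy=-.0009)[0];print(p0)
rows=[]
for i in range(1,N+1):
    f=i/N
    q,Q=tgt(.0517+.0045*f,-.0335,np.radians(20-13*f),dy=-.0009); q=q+p0*np.array([1,1,1-f*.5])
    plan(q,Q,1,p,R);p,R=q,Q
```

```text
[0.00053542 0.00035272 0.00174356]
[{"tx": -0.0007, "ty": 0.0, "tz": 0.0045, "rx": -0.002, "ry": 0.011, "rz": -0.001}]
[{"tx": -0.0007, "ty": 0.0, "tz": 0.0046, "rx": 0.0, "ry": 0.01, "rz": 0.0}]
[{"tx": -0.0007, "ty": 0.0, "tz": 0.0046, "rx": 0.0, "ry": 0.01, "rz": 0.0}]
[{"tx": -0.0007, "ty": 0.0, "tz": 0.0047, "rx": 0.0, "ry": 0.01, "rz": 0.0}]
[{"tx": -0.0007, "ty": 0.0, "tz": 0.0047, "rx": 0.0, "ry": 0.01, "rz": 0.0}]
[{"tx": -0.0007, "ty": 0.0, "tz": 0.0048, "rx": 0.0, "ry": 0.01, "rz": 0.0}]
[{"tx": -0.0007, "ty": 0.0, "tz": 0.0048, "rx": 0.0, "ry": 0.01, "rz": 0.0}]
```

Emit:
servo_tool([
  {"tx": -0.0007,"ty": 0,"tz": 0.0045,"rx": 0,"ry": 0.0105,"rz": 0},
  {"tx": -0.0007,"ty": 0,"tz": 0.0046,"rx": 0,"ry": 0.0103,"rz": 0},
  {"tx": -0.0007,"ty": 0,"tz": 0.0046,"rx": 0,"ry": 0.0103,"rz": 0},
  {"tx": -0.0007,"ty": 0,"tz": 0.0047,"rx": 0,"ry": 0.0103,"rz": 0},
  {"tx": 0,"ty": 0,"tz": 0,"rx": 0,"ry": 0,"rz": 0},
])

```text
time: 12.18
ee_pos: [0.5259, 0.0238, 0.0685]
orientation: [-3.136, 0.219, 2.351]
ft_force: [-0.5, -0.3, -2.0]
grip_width: 0.0079
```

Emit:
servo_tool([
  {"tx": -0.0007,"ty": 0,"tz": 0.0047,"rx": 0,"ry": 0.0103,"rz": 0},
  {"tx": -0.0007,"ty": 0,"tz": 0.0048,"rx": 0,"ry": 0.0103,"rz": 0},
  {"tx": 0,"ty": 0,"tz": 0,"rx": 0,"ry": 0,"rz": 0},
])

```text
time: 12.55
ee_pos: [0.5265, 0.0235, 0.065]
orientation: [-3.137, 0.153, 2.352]
ft_force: [-1.9, 3.0, 1.0]
grip_width: 0.0076
```

Run:
```python
from h import *
s=env.state();print(s['ee_pos'],s['orientation'],s['ft_force'].round(1))
snap('wrist','k2');im=load('k2')['im'];cv2.imwrite('pics/zk2.png',cv2.cvtColor(cv2.resize(im[80:260,220:340],None,fx=3.3,fy=3.3,interpolation=cv2.INTER_CUBIC),cv2.COLOR_RGB2BGR))
snap('scene','k2s');im=load('k2s')['im'];cv2.imwrite('pics/zk2s.png',cv2.cvtColor(cv2.resize(im[180:280,200:320],None,fx=5,fy=5,interpolation=cv2.INTER_CUBIC),cv2.COLOR_RGB2BGR))
```

```text
[0.52648732 0.02346046 0.06503589] [-3.1365989   0.15328627  2.35170399] [-1.9  3.   1. ]
```

View pics/zk2.png

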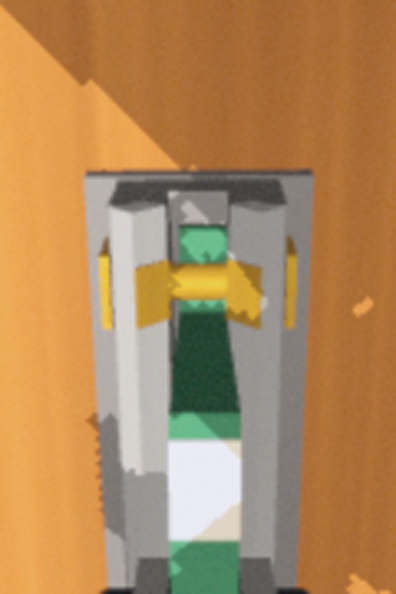

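View pics/zk2s.png

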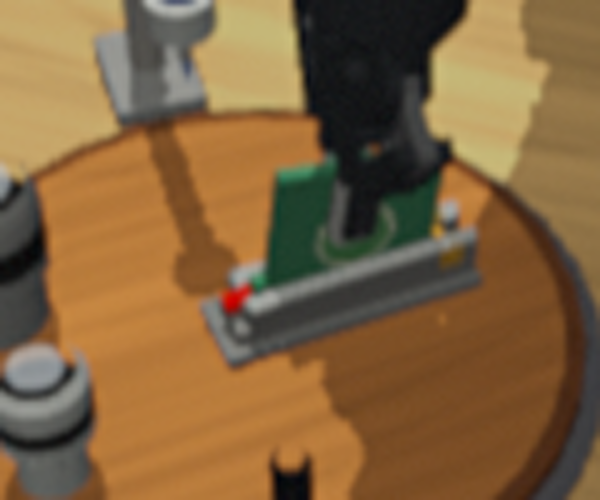

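Emit:
servo_tool([
  {"tx": 0,"ty": 0,"tz": 0,"rx": 0,"ry": 0,"rz": 0},
  {"tx": 0,"ty": 0,"tz": 0,"rx": 0,"ry": 0,"rz": 0},
  {"tx": 0,"ty": 0,"tz": 0,"rx": 0,"ry": 0,"rz": 0},
], claw=0.3)

```text
time: 13.02
ee_pos: [0.5265, 0.0234, 0.0652]
orientation: [-3.137, 0.155, 2.352]
ft_force: [0.6, -0.4, -0.4]
grip_width: 0.0299
```

Emit:
servo_tool([
  {"tx": 0,"ty": 0,"tz": -0.05,"rx": 0,"ry": 0.012,"rz": 0},
  {"tx": 0,"ty": 0,"tz": -0.06,"rx": 0,"ry": 0.012,"rz": 0},
  {"tx": 0,"ty": 0,"tz": -0.06,"rx": 0,"ry": 0.012,"rz": 0},
  {"tx": 0,"ty": 0,"tz": -0.03,"rx": 0,"ry": 0.012,"rz": 0},
  {"tx": 0,"ty": 0,"tz": 0,"rx": 0,"ry": 0,"rz": 0},
])

```text
time: 13.65
ee_pos: [0.5219, 0.0293, 0.1454]
orientation: [-3.138, 0.006, 2.351]
ft_force: [0.4, 0.3, -0.7]
grip_width: 0.0301
```

Run:
```python
from h import *
s=env.state();print(s['ee_pos'],s['orientation'],s['ft_force'].round(1),s['time'])
im=snap('wrist','l0')
im=snap('scene','l0s');cv2.imwrite('pics/zl0s.png',cv2.cvtColor(cv2.resize(im[160:300,170:320],None,fx=4,fy=4,interpolation=cv2.INTER_CUBIC),cv2.COLOR_RGB2BGR))
```

```text
[0.52189372 0.02926249 0.14541016] [-3.13768674  0.00591999  2.35067015] [ 0.4  0.3 -0.7] 13.65
```

View pics/l0.png

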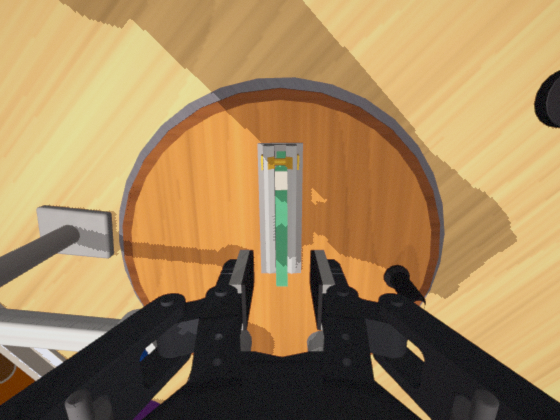

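View pics/zl0s.png

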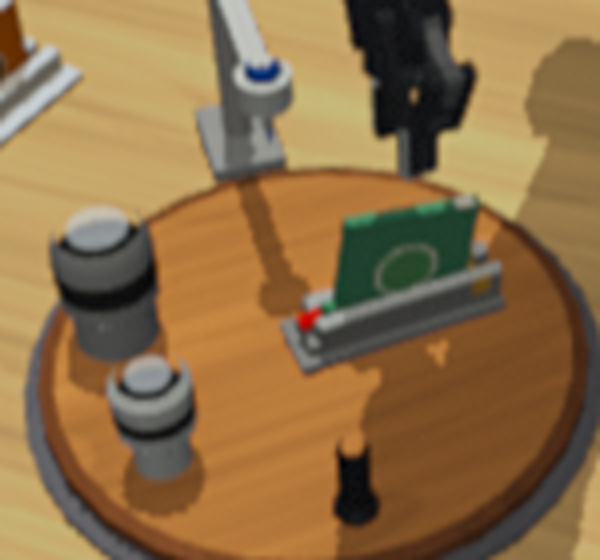

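Run:
```python
from h import *
plan([.5495,-.0005,.120],mk(2.355),3)
```

```text
[{"tx": -0.0345, "ty": -0.0004, "tz": 0.0202, "rx": -0.001, "ry": 0.0, "rz": 0.0}, {"tx": -0.0346, "ty": -0.0005, "tz": 0.0201, "rx": -0.001, "ry": 0.0, "rz": 0.0}, {"tx": -0.0346, "ty": -0.0006, "tz": 0.0201, "rx": -0.001, "ry": 0.0, "rz": 0.0}]
```

Emit:
servo_tool([
  {"tx": -0.035,"ty": 0,"tz": 0,"rx": -0.001,"ry": 0.001,"rz": -0.001},
  {"tx": -0.035,"ty": -0.001,"tz": 0.02,"rx": -0.001,"ry": 0,"rz": 0},
  {"tx": -0.034,"ty": -0.0006,"tz": 0.02,"rx": 0,"ry": 0,"rz": 0},
  {"tx": 0,"ty": 0,"tz": 0,"rx": 0,"ry": 0,"rz": 0},
], claw=1)

```text
time: 14.25
ee_pos: [0.5498, -0.0014, 0.1271]
orientation: [-3.141, -0.0, 2.353]
ft_force: [-0.4, -0.2, -0.2]
grip_width: -0.0
```

Run:
```python
from h import *
s=env.state();print(s['ee_pos'],s['orientation'],s['ft_force'].round(1),s['grip_width'],s['time'])
im=snap('scene','l1s');cv2.imwrite('pics/zl1s.png',cv2.cvtColor(cv2.resize(im[130:290,170:320],None,fx=3.7,fy=3.7,interpolation=cv2.INTER_CUBIC),cv2.COLOR_RGB2BGR))
```

```text
[ 0.54975359 -0.00135951  0.12712573] [-3.14110171e+00 -4.74614310e-04  2.35295716e+00] [-0.4 -0.2 -0.2] -2.3296614379326654e-05 14.25
```

View pics/zl1s.png

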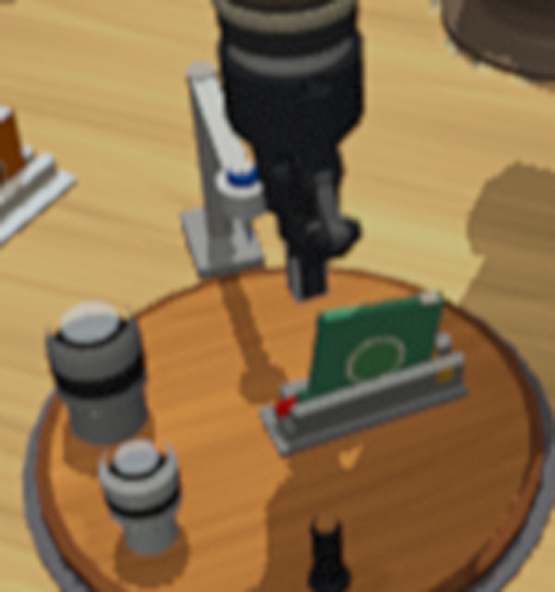

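Emit:
servo_tool([
  {"tx": 0,"ty": 0,"tz": 0.018,"rx": 0,"ry": 0,"rz": 0},
  {"tx": 0,"ty": 0,"tz": 0.018,"rx": 0,"ry": 0,"rz": 0},
  {"tx": 0,"ty": 0,"tz": 0.005,"rx": 0,"ry": 0,"rz": 0},
  {"tx": 0,"ty": 0,"tz": 0,"rx": 0,"ry": 0,"rz": 0},
])

```text
time: 14.8
ee_pos: [0.5496, -0.0002, 0.1122]
orientation: [3.141, 0.001, 2.355]
ft_force: [0.7, 1.0, 1.6]
grip_width: 0.0
```

Emit:
servo_tool([
  {"tx": 0,"ty": 0,"tz": 0.005,"rx": 0,"ry": 0,"rz": 0},
  {"tx": 0,"ty": 0,"tz": 0.005,"rx": 0,"ry": 0,"rz": 0},
  {"tx": 0,"ty": 0,"tz": 0,"rx": 0,"ry": 0,"rz": 0},
])

```text
time: 15.18
ee_pos: [0.5498, -0.0004, 0.1083]
orientation: [3.14, 0.001, 2.354]
ft_force: [-0.1, -0.7, -0.5]
grip_width: -0.0001
```

Emit:
servo_tool([
  {"tx": 0,"ty": 0,"tz": 0.005,"rx": 0,"ry": 0,"rz": 0},
  {"tx": 0,"ty": 0,"tz": 0,"rx": 0,"ry": 0,"rz": 0},
])

```text
time: 15.42
ee_pos: [0.5504, -0.0005, 0.1069]
orientation: [3.14, 0.002, 2.354]
ft_force: [-0.3, -1.0, 3.1]
grip_width: -0.0001
```

Emit:
servo_tool([
  {"tx": 0,"ty": 0,"tz": 0.005,"rx": 0,"ry": 0,"rz": 0},
  {"tx": 0,"ty": 0,"tz": 0,"rx": 0,"ry": 0,"rz": 0},
])

```text
time: 15.68
ee_pos: [0.5512, -0.0008, 0.1057]
orientation: [3.138, 0.004, 2.354]
ft_force: [1.2, -1.8, 8.6]
grip_width: 0.0003
```

Emit:
servo_tool([
  {"tx": 0,"ty": 0,"tz": 0.005,"rx": 0,"ry": 0,"rz": 0},
  {"tx": 0,"ty": 0,"tz": 0,"rx": 0,"ry": 0,"rz": 0},
])

```text
time: 15.92
ee_pos: [0.552, -0.0012, 0.1045]
orientation: [3.138, 0.006, 2.354]
ft_force: [2.5, -3.6, 10.1]
grip_width: -0.0001
```

Emit:
servo_tool([
  {"tx": 0,"ty": 0,"tz": 0.005,"rx": 0,"ry": 0,"rz": 0},
  {"tx": 0,"ty": 0,"tz": 0,"rx": 0,"ry": 0,"rz": 0},
])

```text
time: 16.18
ee_pos: [0.5502, -0.0005, 0.1009]
orientation: [3.139, 0.002, 2.354]
ft_force: [1.2, -0.9, 1.1]
grip_width: 0.0
```

Emit:
servo_tool([
  {"tx": 0,"ty": 0,"tz": 0.005,"rx": 0,"ry": 0,"rz": 0},
  {"tx": 0,"ty": 0,"tz": 0,"rx": 0,"ry": 0,"rz": 0},
])

```text
time: 16.42
ee_pos: [0.5511, -0.0011, 0.099]
orientation: [3.14, 0.004, 2.354]
ft_force: [3.4, -3.3, 5.6]
grip_width: -0.0006
```

Emit:
servo_tool([
  {"tx": 0,"ty": 0,"tz": 0.005,"rx": 0,"ry": 0,"rz": 0},
  {"tx": 0,"ty": 0,"tz": 0,"rx": 0,"ry": 0,"rz": 0},
])

```text
time: 16.68
ee_pos: [0.5516, -0.0014, 0.0975]
orientation: [3.139, 0.006, 2.354]
ft_force: [3.8, -5.0, 7.2]
grip_width: 0.0
```

Emit:
servo_tool([
  {"tx": 0,"ty": 0,"tz": 0.005,"rx": 0,"ry": 0,"rz": 0},
  {"tx": 0,"ty": 0,"tz": 0,"rx": 0,"ry": 0,"rz": 0},
])

```text
time: 16.92
ee_pos: [0.5499, -0.0005, 0.0942]
orientation: [3.141, 0.001, 2.354]
ft_force: [1.7, -1.7, 3.6]
grip_width: 0.0001
```

Run:
```python
from h import *
s=env.state();print(s['ee_pos'],s['ft_force'].round(1),s['time'])
im=snap('scene','m1s');cv2.imwrite('pics/zm1s.png',cv2.cvtColor(cv2.resize(im[130:290,170:320],None,fx=3.7,fy=3.7,interpolation=cv2.INTER_CUBIC),cv2.COLOR_RGB2BGR))
```

```text
[ 5.49858411e-01 -4.94154620e-04  9.41557415e-02] [ 1.7 -1.7  3.6] 16.925
```

View pics/zm1s.png

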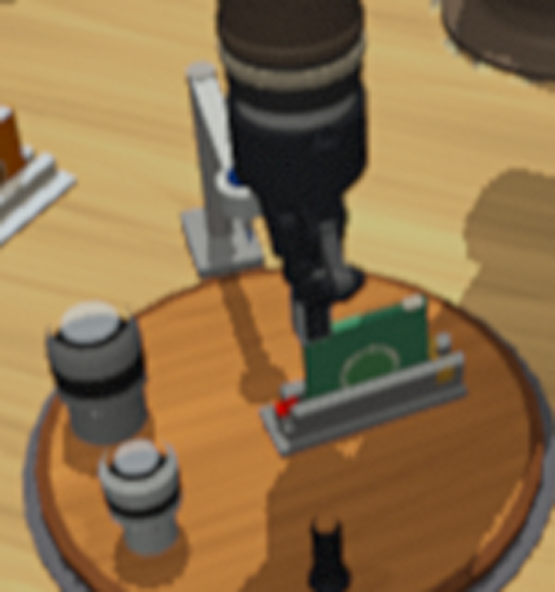

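Emit:
servo_tool([
  {"tx": 0,"ty": 0,"tz": 0.005,"rx": 0,"ry": 0,"rz": 0},
  {"tx": 0,"ty": 0,"tz": 0,"rx": 0,"ry": 0,"rz": 0},
])

```text
time: 17.23
ee_pos: [0.5508, 0.0001, 0.0939]
orientation: [3.138, 0.002, 2.355]
ft_force: [0.7, 0.3, 12.8]
grip_width: 0.0001
```

Emit:
servo_tool([
  {"tx": 0,"ty": 0,"tz": 0.005,"rx": 0,"ry": 0,"rz": 0},
  {"tx": 0,"ty": 0,"tz": 0,"rx": 0,"ry": 0,"rz": 0},
])

```text
time: 17.48
ee_pos: [0.5517, 0.0006, 0.0938]
orientation: [3.135, 0.004, 2.355]
ft_force: [-1.7, 1.6, 22.4]
grip_width: 0.0002
```

Emit:
servo_tool([
  {"tx": 0,"ty": 0,"tz": -0.06,"rx": 0,"ry": 0,"rz": 0},
  {"tx": 0,"ty": 0,"tz": -0.1,"rx": 0,"ry": 0,"rz": 0},
  {"tx": 0,"ty": 0,"tz": -0.06,"rx": 0,"ry": 0,"rz": 0},
  {"tx": 0,"ty": 0,"tz": 0,"rx": 0,"ry": 0,"rz": 0},
])

```text
time: 17.98
ee_pos: [0.5499, -0.0, 0.1792]
orientation: [3.139, 0.002, 2.355]
ft_force: [-0.4, -0.8, -0.6]
grip_width: 0.0006
```

Run:
```python
from h import *
s=env.state();print(s['ee_pos'],s['ft_force'].round(1),s['time'])
im=snap('wrist','n0')
im=snap('scene','n0s');cv2.imwrite('pics/zn0s.png',cv2.cvtColor(cv2.resize(im[170:290,200:320],None,fx=4.5,fy=4.5,interpolation=cv2.INTER_CUBIC),cv2.COLOR_RGB2BGR))
plan([.6609,.0538,.13],mk(.607),12)
```

```text
[ 5.49924696e-01 -1.50123239e-05  1.79191851e-01] [-0.4 -0.8 -0.6] 17.975
[{"tx": -0.0085, "ty": 0.0245, "tz": 0.0097, "rx": 0.0, "ry": 0.0, "rz": 0.046}, {"tx": -0.0049, "ty": 0.0254, "tz": 0.0097, "rx": 0.0, "ry": 0.0, "rz": 0.046}, {"tx": -0.0011, "ty": 0.0259, "tz": 0.0097, "rx": 0.0, "ry": 0.0, "rz": 0.046}, {"tx": 0.0026, "ty": 0.0258, "tz": 0.0097, "rx": 0.0, "ry": 0.0, "rz": 0.046}, {"tx": 0.0063, "ty": 0.0251, "tz": 0.0097, "rx": 0.0, "ry": 0.0, "rz": 0.046}]
[{"tx": 0.0099, "ty": 0.0239, "tz": 0.0098, "rx": 0.0, "ry": 0.0, "rz": 0.046}, {"tx": 0.0133, "ty": 0.0222, "tz": 0.0098, "rx": 0.0, "ry": 0.0, "rz": 0.046}, {"tx": 0.0164, "ty": 0.0201, "tz": 0.0098, "rx": 0.0, "ry": 0.0, "rz": 0.046}, {"tx": 0.0191, "ty": 0.0175, "tz": 0.0098, "rx": 0.0, "ry": 0.0, "rz": 0.046}, {"tx": 0.0214, "ty": 0.0145, "tz": 0.0098, "rx": 0.0, "ry": 0.0, "rz": 0.046}]
[{"tx": 0.0233, "ty": 0.0113, "tz": 0.0098, "rx": 0.0, "ry": 0.0, "rz": 0.046}, {"tx": 0.0247, "ty": 0.0077, "tz": 0.0098, "rx": 0.0, "ry": 0.0, "rz": 0.046}]
```

View pics/zn0s.png

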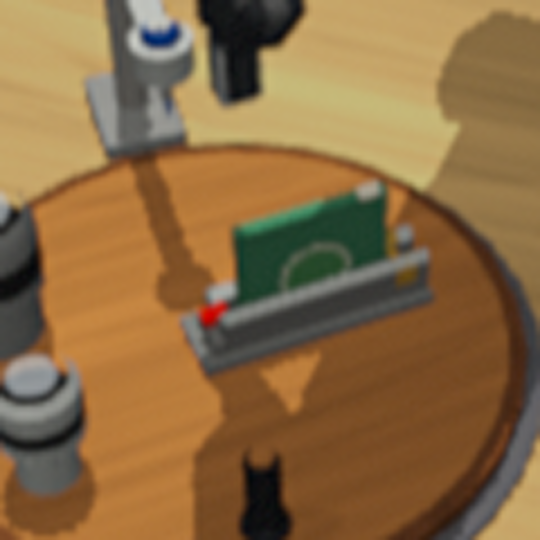

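View pics/n0.png

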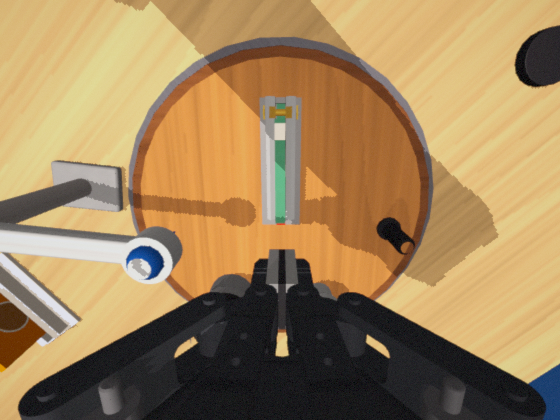

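Run:
```python
from h import *
d=load('n0');im=d['im']
cv2.imwrite('pics/zk.png',cv2.cvtColor(np.hstack([cv2.resize(im[205:265,365:425],None,fx=6,fy=6,interpolation=cv2.INTER_CUBIC),cv2.resize(im[230:290,110:170],None,fx=6,fy=6,interpolation=cv2.INTER_CUBIC)]),cv2.COLOR_RGB2BGR))
S=plane(d,280.3,131,.094);ax=SEAT-.05*np.array([np.cos(YAW),np.sin(YAW),0]);print('spot',S,np.linalg.norm((S-ax)[:2]),np.arctan2(*(S-ax)[1::-1]))
# rim: wood top to darker rim / grey; pick top-face boundary
h=cv2.cvtColor(im,cv2.COLOR_RGB2HSV)
```

```text
spot [0.50215915 0.0460782  0.094     ] 0.08544028248440003 2.3518759233419027
```

View pics/zk.png

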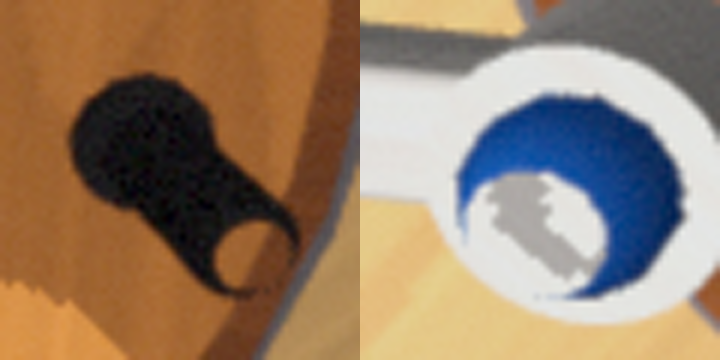

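Run:
```python
from h import *
d=load('n0')
ax=SEAT-.05*np.array([np.cos(YAW),np.sin(YAW),0]);print('ax',ax)
def pr(n,X):v=(X-ax)[:2];print(n,X.round(4),np.hypot(*v).round(4),np.arctan2(v[1],v[0]).round(4))
pr('knob',plane(d,405,245,.070))
for z in(.15,.158,.166):pr('pen%.3f'%z,plane(d,144.3,262.7,z))
w=load('w2');pr('pen w2',plane(w,187,251,.166))
pr('pen top',plane(load('top0'),331.5,208,.166))
t1=tri(d,(144.3,262.7),load('top0'),(331.5,208));pr('tri',t1[0]);print(t1[1])
```

```text
ax [ 0.56231308 -0.01459755  0.059     ]
knob [0.6574 0.0546 0.07  ] 0.1176 0.6289
pen0.150 [ 0.4965 -0.0727  0.15  ] 0.0878 -2.4182
pen0.158 [ 0.4965 -0.0669  0.158 ] 0.0841 -2.4703
pen0.166 [ 0.4965 -0.0611  0.166 ] 0.0806 -2.527
pen w2 [ 0.4958 -0.0621  0.166 ] 0.0817 -2.5213
pen top [ 0.4954 -0.0651  0.166 ] 0.0838 -2.4948
tri [ 0.4961 -0.0658  0.1595] 0.0837 -2.4831
[0.00034133620717758387, 0.0003413362071776837]
```

Emit:
servo_tool([
  {"tx": -0.0085,"ty": 0.0245,"tz": 0.006,"rx": 0,"ry": 0,"rz": 0.046},
  {"tx": -0.005,"ty": 0.0254,"tz": 0.006,"rx": 0,"ry": 0,"rz": 0.046},
  {"tx": -0.001,"ty": 0.026,"tz": 0.006,"rx": 0,"ry": 0,"rz": 0.046},
  {"tx": 0.0026,"ty": 0.0258,"tz": 0.006,"rx": 0,"ry": 0,"rz": 0.046},
  {"tx": 0.0063,"ty": 0.025,"tz": 0.006,"rx": 0,"ry": 0,"rz": 0.046},
], claw=-0.3)

```text
time: 18.7
ee_pos: [0.5954, 0.0224, 0.1638]
orientation: [-3.139, -0.0, 1.627]
ft_force: [0.2, 0.8, -0.4]
grip_width: 0.0556
```

Emit:
servo_tool([
  {"tx": 0.01,"ty": 0.024,"tz": 0.006,"rx": 0,"ry": 0,"rz": 0.046},
  {"tx": 0.0133,"ty": 0.022,"tz": 0.006,"rx": 0,"ry": 0,"rz": 0.046},
  {"tx": 0.0164,"ty": 0.02,"tz": 0.006,"rx": 0,"ry": 0,"rz": 0.046},
  {"tx": 0.019,"ty": 0.0175,"tz": 0.006,"rx": 0,"ry": 0,"rz": 0.046},
  {"tx": 0.0214,"ty": 0.0145,"tz": 0.006,"rx": 0,"ry": 0,"rz": 0.046},
])

```text
time: 19.32
ee_pos: [0.6418, 0.0452, 0.1518]
orientation: [-3.14, 0.001, 0.905]
ft_force: [-0.2, -0.8, 0.3]
grip_width: 0.0552
```

Emit:
servo_tool([
  {"tx": 0.023,"ty": 0.011,"tz": 0.006,"rx": 0,"ry": 0,"rz": 0.046},
  {"tx": 0.022,"ty": 0.007,"tz": 0.006,"rx": 0,"ry": 0,"rz": 0.046},
  {"tx": 0,"ty": 0,"tz": 0,"rx": 0,"ry": 0,"rz": 0},
  {"tx": 0,"ty": 0,"tz": 0,"rx": 0,"ry": 0,"rz": 0},
])

```text
time: 19.82
ee_pos: [0.6593, 0.0536, 0.1484]
orientation: [-3.141, 0.001, 0.623]
ft_force: [0.3, 1.0, -1.1]
grip_width: 0.0555
```

Run:
```python
from h import *
s=env.state();print(s['ee_pos'],s['orientation'],s['joints'].round(2),s['time'])
im=snap('wrist','o0')
im=snap('scene','o0s');cv2.imwrite('pics/zo0s.png',cv2.cvtColor(cv2.resize(im[150:310,170:330],None,fx=3.5,fy=3.5,interpolation=cv2.INTER_CUBIC),cv2.COLOR_RGB2BGR))
plan([.659,.0543,.035],mk(.617),3)
```

```text
[0.65928915 0.05356728 0.14843888] [-3.14123063e+00  6.83349259e-04  6.22715275e-01] [ 0.08  0.4   0.13  1.31 -0.    2.6 ] 19.825
[{"tx": -0.0001, "ty": -0.0009, "tz": 0.0953, "rx": 0.0, "ry": 0.0, "rz": 0.0}, {"tx": -0.0001, "ty": -0.0009, "tz": 0.0953, "rx": 0.0, "ry": 0.0, "rz": 0.0}, {"tx": -0.0001, "ty": -0.0009, "tz": 0.0953, "rx": 0.0, "ry": 0.0, "rz": 0.0}]
```

View pics/o0.png

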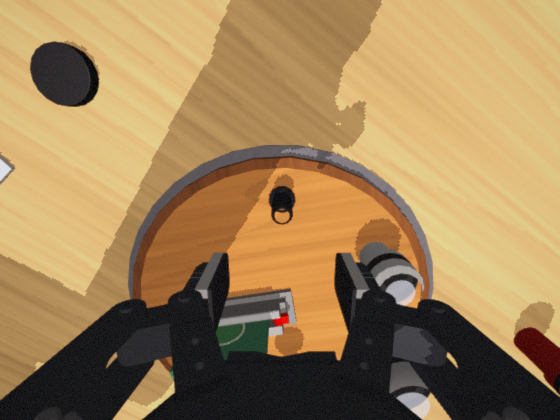

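View pics/zo0s.png

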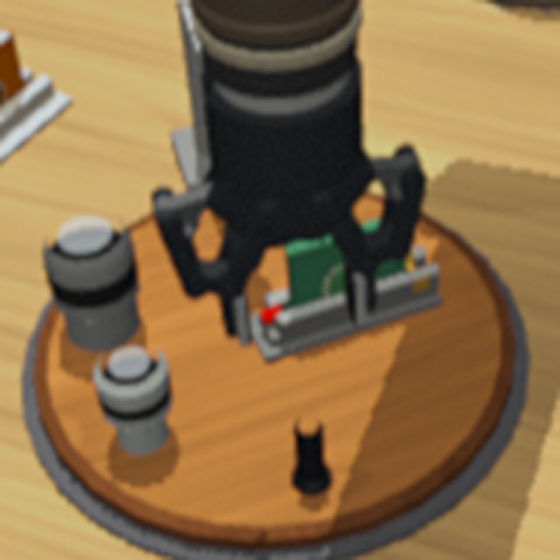

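Run:
```python
from h import *
d=load('o0');print(plane(d,282.5,213,.070),plane(d,283,195,.026))
```

```text
[0.6626302  0.05501353 0.07      ] [0.66583036 0.05656837 0.026     ]
```

Emit:
servo_tool([
  {"tx": 0.002,"ty": -0.001,"tz": 0.095,"rx": 0,"ry": 0,"rz": 0},
  {"tx": 0.002,"ty": 0,"tz": 0.095,"rx": 0,"ry": 0,"rz": 0},
  {"tx": 0,"ty": 0,"tz": 0.095,"rx": 0,"ry": 0,"rz": 0},
  {"tx": 0,"ty": 0,"tz": 0,"rx": 0,"ry": 0,"rz": 0},
], claw=0)

```text
time: 20.42
ee_pos: [0.6587, 0.0546, 0.0326]
orientation: [-3.139, 0.004, 0.621]
ft_force: [-0.7, -0.5, 0.8]
grip_width: 0.0422
```

Emit:
servo_tool([
  {"tx": 0,"ty": 0,"tz": 0,"rx": 0,"ry": 0,"rz": 0},
  {"tx": 0,"ty": 0,"tz": 0,"rx": 0,"ry": 0,"rz": 0},
  {"tx": 0,"ty": 0,"tz": 0,"rx": 0,"ry": 0,"rz": 0},
], claw=1, newtons=20)

```text
time: 20.8
ee_pos: [0.6625, 0.055, 0.038]
orientation: [3.139, -0.004, 0.62]
ft_force: [-1.8, -0.1, 6.4]
grip_width: 0.0171
```

```bash
cat >> h.py <<'E'
AX=np.array([.5623,-.0146])
def arc(da,N,p0=None,R0=None):
    "rotate TCP about AX by da in N rows, tool turning along"
    s=env.state();p=s['ee_pos'] if p0 is None else p0;R=Ro.from_euler('xyz',s['orientation']) if R0 is None else R0
    v=p[:2]-AX;a=np.arctan2(v[1],v[0]);r=np.hypot(*v);print('ang',a,'r',r)
    for i in range(1,N+1):
        b=a+da*i/N;q=np.array([AX[0]+r*np.cos(b),AX[1]+r*np.sin(b),p[2]])
        t=R.inv().apply(q-p)/.4; Q=Ro.from_rotvec([0,0,da/N])*R;rv=(R.inv()*Q).as_rotvec()/np.pi
        if i<3:print([round(float(x),4) for x in (*t,*rv)])
        p,R=q,Q
E
python3 - <<'E'
from h import *
s=env.state();print(s['ee_pos'],s['orientation'],s['ft_force'].round(1),s['wrist_torque'].round(2),s['grip_width'],s['time'])
arc(1.3,20)
E
```

```text
[0.66252577 0.05501739 0.03798008] [ 3.13910846 -0.00415673  0.62037487] [-1.8 -0.1  6.4] [ 0.01  0.35 -0.02] 0.017056199336870054 20.8
ang 0.6070964363633509 r 0.12203190741464004
[-0.0004, -0.0198, -0.0001, 0.0001, 0.0001, -0.0207]
[-0.0004, -0.0198, -0.0001, 0.0001, 0.0001, -0.0207]
```

Emit:
servo_tool([
  {"tx": -0.0003,"ty": -0.01,"tz": 0,"rx": 0,"ry": 0,"rz": -0.0107},
  {"tx": -0.0005,"ty": -0.0195,"tz": 0,"rx": 0,"ry": 0,"rz": -0.0207},
  {"tx": -0.0005,"ty": -0.0195,"tz": 0,"rx": 0,"ry": 0,"rz": -0.0207},
  {"tx": -0.0005,"ty": -0.0195,"tz": 0,"rx": 0,"ry": 0,"rz": -0.0207},
  {"tx": -0.0005,"ty": -0.0195,"tz": 0,"rx": 0,"ry": 0,"rz": -0.0207},
])

```text
time: 21.42
ee_pos: [0.6389, 0.0804, 0.038]
orientation: [3.137, -0.004, 0.916]
ft_force: [2.0, -0.3, 6.0]
grip_width: 0.0168
```

Run:
```python
from h import *
s=env.state();print(s['ee_pos'],s['orientation'],s['ft_force'].round(1),s['grip_width'],s['time'])
arc(1,15)
```

```text
[0.63888847 0.08042555 0.03799019] [ 3.13672421 -0.00399537  0.91579976] [ 2.  -0.3  6. ] 0.016825146704899374 21.425
ang 0.8924211335327263 r 0.12204773169138729
[-0.0002, -0.0203, -0.0001, 0.0001, 0.0001, -0.0212]
[-0.0002, -0.0203, -0.0001, 0.0001, 0.0001, -0.0212]
```

Emit:
servo_tool([
  {"tx": -0.0005,"ty": -0.0195,"tz": 0,"rx": 0,"ry": 0,"rz": -0.0207},
  {"tx": -0.0005,"ty": -0.0195,"tz": 0,"rx": 0,"ry": 0,"rz": -0.0207},
  {"tx": -0.0005,"ty": -0.0195,"tz": 0,"rx": 0,"ry": 0,"rz": -0.0207},
  {"tx": -0.0005,"ty": -0.0195,"tz": 0,"rx": 0,"ry": 0,"rz": -0.0207},
  {"tx": -0.0005,"ty": -0.0195,"tz": 0,"rx": 0,"ry": 0,"rz": -0.0207},
])

```text
time: 22.05
ee_pos: [0.605, 0.0996, 0.0379]
orientation: [3.136, -0.004, 1.241]
ft_force: [1.0, 0.2, 5.4]
grip_width: 0.0172
```

Emit:
servo_tool([
  {"tx": -0.0005,"ty": -0.0195,"tz": 0,"rx": 0,"ry": 0,"rz": -0.0207},
  {"tx": -0.0005,"ty": -0.0195,"tz": 0,"rx": 0,"ry": 0,"rz": -0.0207},
  {"tx": -0.0005,"ty": -0.0195,"tz": 0,"rx": 0,"ry": 0,"rz": -0.0207},
  {"tx": -0.0005,"ty": -0.0195,"tz": 0,"rx": 0,"ry": 0,"rz": -0.0207},
  {"tx": -0.0005,"ty": -0.0195,"tz": 0,"rx": 0,"ry": 0,"rz": -0.0207},
])

```text
time: 22.68
ee_pos: [0.5666, 0.1071, 0.0379]
orientation: [3.135, -0.003, 1.567]
ft_force: [1.0, 3.1, 6.0]
grip_width: 0.0173
```

Emit:
servo_tool([
  {"tx": -0.0005,"ty": -0.0195,"tz": 0,"rx": 0,"ry": 0,"rz": -0.0207},
  {"tx": -0.0005,"ty": -0.0195,"tz": 0,"rx": 0,"ry": 0,"rz": -0.0207},
  {"tx": -0.0005,"ty": -0.0195,"tz": 0,"rx": 0,"ry": 0,"rz": -0.0207},
  {"tx": -0.0003,"ty": -0.01,"tz": 0,"rx": 0,"ry": 0,"rz": -0.0107},
  {"tx": 0,"ty": 0,"tz": 0,"rx": 0,"ry": 0,"rz": 0},
])

```text
time: 23.3
ee_pos: [0.5385, 0.1047, 0.0379]
orientation: [3.136, -0.003, 1.794]
ft_force: [-3.5, 5.4, 10.5]
grip_width: 0.0174
```

Run:
```python
from h import *
s=env.state();print(s['ee_pos'],s['orientation'],s['ft_force'].round(1),s['grip_width'],s['time'])
arc(.3,5)
snap('wrist','p0');im=snap('scene','p0s');cv2.imwrite('pics/zp0s.png',cv2.cvtColor(cv2.resize(im[140:300,170:330],None,fx=3.5,fy=3.5,interpolation=cv2.INTER_CUBIC),cv2.COLOR_RGB2BGR))
```

```text
[0.53850606 0.10469449 0.03793977] [ 3.13601846e+00 -3.00900569e-03  1.79421054e+00] [-3.5  5.4 10.5] 0.017357363392414497 23.3
ang 1.76766830348778 r 0.12164426010613741
[-0.0001, -0.0182, -0.0001, 0.0001, 0.0001, -0.0191]
[-0.0001, -0.0182, -0.0001, 0.0001, 0.0001, -0.0191]
```

View pics/p0.png

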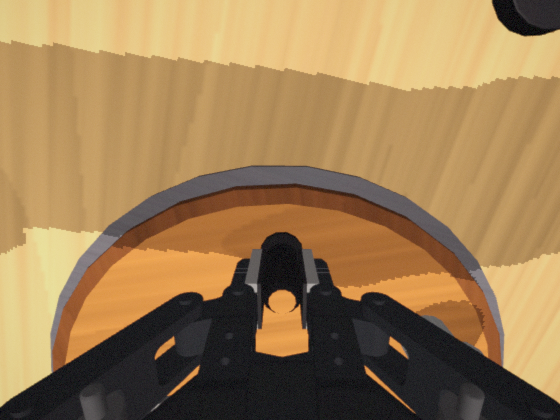

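View pics/zp0s.png

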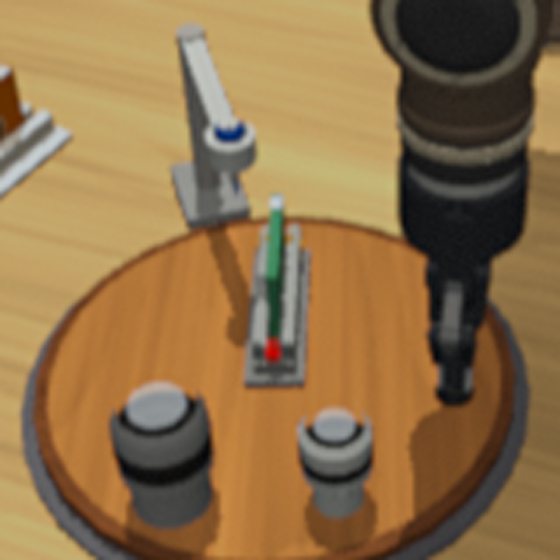

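Run:
```python
from h import *
d=load('p0s');im=d['im']
cv2.imwrite('pics/zq.png',cv2.cvtColor(cv2.resize(im[170:240,215:275],None,fx=8,fy=8,interpolation=cv2.INTER_CUBIC),cv2.COLOR_RGB2BGR))
im=snap('top','p0t');cv2.imwrite('pics/zqt.png',cv2.cvtColor(cv2.resize(im[160:260,270:370],None,fx=6,fy=6,interpolation=cv2.INTER_CUBIC),cv2.COLOR_RGB2BGR))
```

```text
(no output)
```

View pics/zq.png

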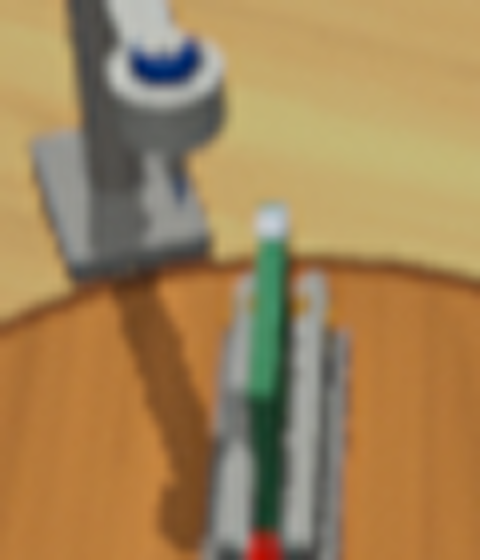

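View pics/zqt.png

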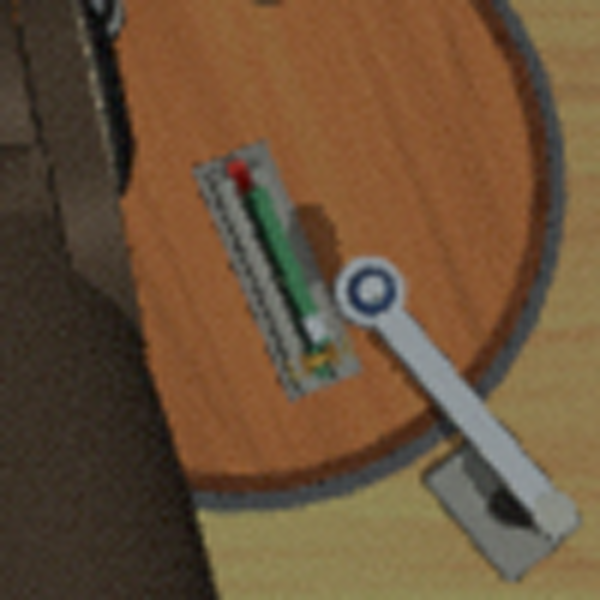

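Run:
```python
from h import *
d=load('p0s');t=load('p0t')
def pr(n,X):v=(X[:2]-AX);print(n,X.round(4),np.hypot(*v).round(4),np.arctan2(v[1],v[0]).round(4)%(2*np.pi))
c=lambda U,V,x,y,s:((U+.5)/s-.5+x,(V+.5)/s-.5+y)
pr('tip',plane(d,*c(182,205,215,170,8),.106));pr('tip198',plane(d,*c(181.5,199,215,170,8),.106))
S1=c(271,221,215,170,8);S2=c(317,328,270,160,6)
pr('spot s',plane(d,*S1,.094));pr('spot t',plane(t,*S2,.094));x=tri(d,S1,t,S2);pr('tri',x[0]);print(x[1])
P=c(372,290,270,160,6);pr('pen t',plane(t,*P,.166));q=c(164,66,215,170,8);pr('pen s',plane(d,*q,.166))
```

```text
tip [ 0.4977 -0.0661  0.106 ] 0.0826 3.8147853071795863
tip198 [ 0.4953 -0.0674  0.106 ] 0.0853 3.8092853071795862
spot s [ 0.4827 -0.0452  0.094 ] 0.0853 3.508885307179586
spot t [ 0.482  -0.0457  0.094 ] 0.0861 3.5110853071795862
tri [ 0.482  -0.0457  0.0933] 0.0861 3.510785307179586
[7.73091495790068e-05, 7.730914957908125e-05]
pen t [ 0.4957 -0.0653  0.166 ] 0.0838 3.7922853071795863
pen s [ 0.508  -0.0614  0.166 ] 0.0717 3.853185307179586
```

Emit:
servo_tool([
  {"tx": -0.0004,"ty": -0.015,"tz": 0,"rx": 0,"ry": 0,"rz": -0.016},
  {"tx": -0.0005,"ty": -0.0195,"tz": 0,"rx": 0,"ry": 0,"rz": -0.0207},
  {"tx": -0.0005,"ty": -0.0195,"tz": 0,"rx": 0,"ry": 0,"rz": -0.0207},
  {"tx": -0.0005,"ty": -0.0195,"tz": 0,"rx": 0,"ry": 0,"rz": -0.0207},
  {"tx": -0.0004,"ty": -0.012,"tz": 0,"rx": 0,"ry": 0,"rz": -0.0127},
])

```text
time: 24.08
ee_pos: [0.5067, 0.0933, 0.0379]
orientation: [3.134, -0.003, 2.081]
ft_force: [-2.5, 8.6, 9.1]
grip_width: 0.0171
```

Emit:
servo_tool([
  {"tx": 0,"ty": 0,"tz": 0,"rx": 0,"ry": 0,"rz": 0},
  {"tx": 0,"ty": 0,"tz": 0,"rx": 0,"ry": 0,"rz": 0},
])

```text
time: 24.32
ee_pos: [0.5061, 0.0929, 0.0379]
orientation: [3.136, -0.003, 2.08]
ft_force: [-5.8, 7.2, 12.3]
grip_width: 0.0175
```

Run:
```python
from h import *
s=env.state();print(s['ee_pos'],s['orientation'],s['ft_force'].round(1),s['grip_width'],s['time'])
arc(.3,5)
im=snap('scene','q0s')
cv2.imwrite('pics/zr.png',cv2.cvtColor(cv2.resize(im[165:235,210:270],None,fx=8,fy=8,interpolation=cv2.INTER_CUBIC),cv2.COLOR_RGB2BGR))
im=snap('top','q0t');cv2.imwrite('pics/zrt.png',cv2.cvtColor(cv2.resize(im[160:260,270:370],None,fx=6,fy=6,interpolation=cv2.INTER_CUBIC),cv2.COLOR_RGB2BGR))
```

```text
[0.50609821 0.09294883 0.03786148] [ 3.13602735e+00 -2.70670306e-03  2.07973003e+00] [-5.8  7.2 12.3] 0.01753777277879824 24.325
ang 2.052336496231186 r 0.12134822613028325
[-0.0, -0.0182, -0.0001, 0.0001, 0.0001, -0.0191]
[-0.0, -0.0182, -0.0001, 0.0001, 0.0001, -0.0191]
```

View pics/zr.png

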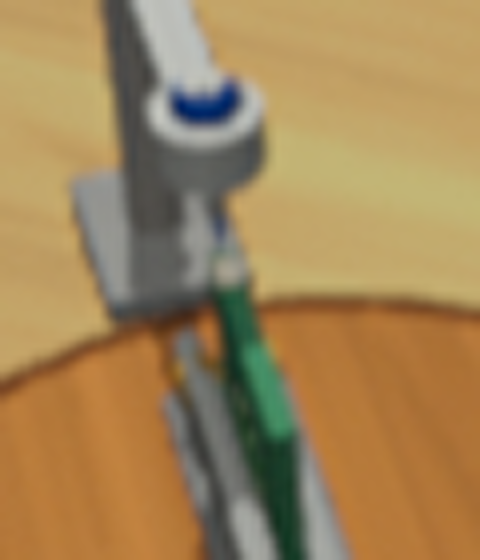

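View pics/zrt.png

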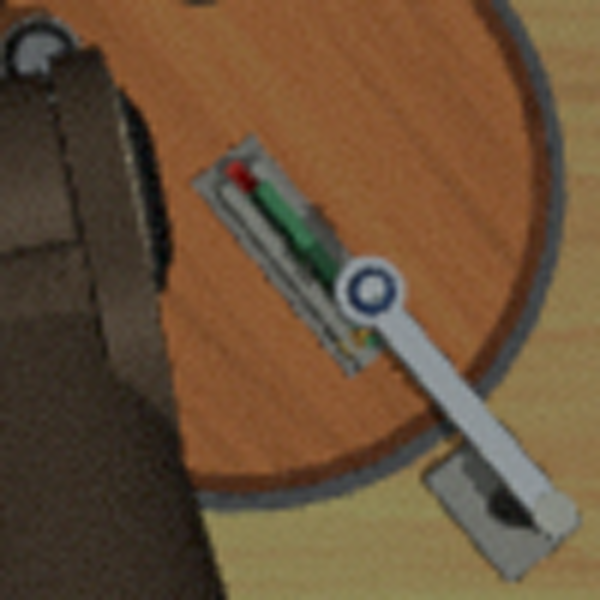

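Run:
```python
from h import *
d=load('q0s')
def pr(n,X):v=(X[:2]-AX);print(n,X.round(4),np.hypot(*v).round(4),np.arctan2(v[1],v[0]).round(4)%(2*np.pi));return X
c=lambda U,V,x,y,s:((U+.5)/s-.5+x,(V+.5)/s-.5+y)
a=pr('tip',plane(d,*c(222,244,210,165,8),.106))
b=pr('spot s',plane(d,*c(230,270,210,165,8),.094));print(b-a,'expected px of point 12 below tip', proj(d,a-[0,0,.012])*8-np.array([210,165])*8)
```

```text
tip [ 0.4973 -0.0663  0.106 ] 0.083 3.8135853071795864
spot s [ 0.4948 -0.066   0.094 ] 0.0849 3.7916853071795864
[-0.00257251  0.00032403 -0.012     ] expected px of point 12 below tip [221.73730419 271.59767676]
```

Emit:
servo_tool([
  {"tx": 0,"ty": -0.003,"tz": 0,"rx": 0,"ry": 0,"rz": -0.003},
  {"tx": 0,"ty": 0,"tz": 0,"rx": 0,"ry": 0,"rz": 0},
  {"tx": 0,"ty": 0,"tz": 0,"rx": 0,"ry": 0,"rz": 0},
])

```text
time: 24.8
ee_pos: [0.5057, 0.0927, 0.0379]
orientation: [3.135, -0.003, 2.089]
ft_force: [-5.0, 8.5, 10.7]
grip_width: 0.0172
```

Emit:
servo_tool([
  {"tx": 0,"ty": 0,"tz": 0,"rx": 0,"ry": 0,"rz": 0},
  {"tx": 0,"ty": 0,"tz": 0,"rx": 0,"ry": 0,"rz": 0},
  {"tx": 0,"ty": 0,"tz": 0,"rx": 0,"ry": 0,"rz": 0},
], claw=0.1)

```text
time: 25.18
ee_pos: [0.5047, 0.09, 0.0354]
orientation: [3.14, 0.001, 2.088]
ft_force: [-0.3, 0.1, -0.0]
grip_width: 0.0387
```

Emit:
servo_tool([
  {"tx": 0,"ty": 0,"tz": -0.1,"rx": 0,"ry": 0,"rz": 0},
  {"tx": 0,"ty": 0,"tz": -0.12,"rx": 0,"ry": 0,"rz": 0},
  {"tx": 0,"ty": 0,"tz": -0.12,"rx": 0,"ry": 0,"rz": 0},
  {"tx": 0,"ty": 0,"tz": 0,"rx": 0,"ry": 0,"rz": 0},
])

```text
time: 25.68
ee_pos: [0.5067, 0.0904, 0.1754]
orientation: [3.134, 0.003, 2.087]
ft_force: [-0.4, -0.1, -1.5]
grip_width: 0.0382
```

Run:
```python
from h import *
s=env.state();print(s['ee_pos'],s['orientation'],s['ft_force'].round(1),s['grip_width'],s['time'])
snap('wrist','r0')
im=snap('scene','r0s')
cv2.imwrite('pics/zr1.png',cv2.cvtColor(cv2.resize(im[165:235,210:270],None,fx=8,fy=8,interpolation=cv2.INTER_CUBIC),cv2.COLOR_RGB2BGR))
```

```text
[0.50674899 0.09043658 0.17544854] [3.13352159 0.00328273 2.08745978] [-0.4 -0.1 -1.5] 0.03817180140745521 25.675
```

View pics/zr1.png

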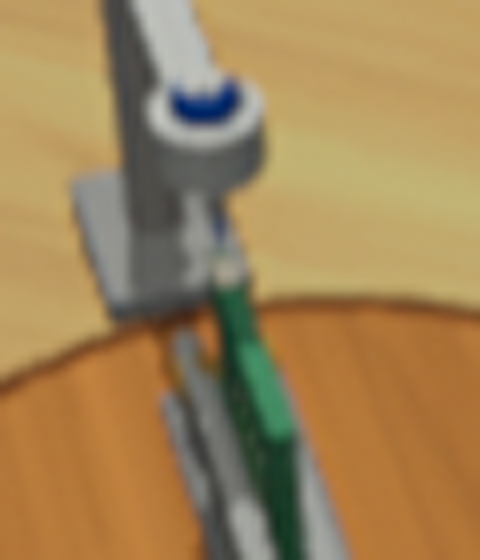

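View pics/r0.png

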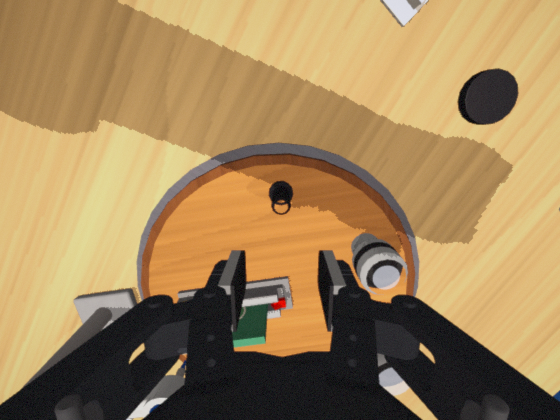

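Run:
```python
from h import *
plan([.56,.09,.175],mk(3.1),7)
```

```text
[{"tx": -0.0098, "ty": 0.0171, "tz": -0.0012, "rx": 0.0, "ry": 0.0, "rz": -0.046}, {"tx": -0.0122, "ty": 0.0156, "tz": -0.0012, "rx": 0.0, "ry": 0.0, "rz": -0.046}, {"tx": -0.0143, "ty": 0.0136, "tz": -0.0012, "rx": 0.0, "ry": 0.0, "rz": -0.046}, {"tx": -0.0161, "ty": 0.0114, "tz": -0.0013, "rx": 0.0, "ry": 0.0, "rz": -0.046}, {"tx": -0.0176, "ty": 0.009, "tz": -0.0013, "rx": 0.0, "ry": 0.0, "rz": -0.046}]
[{"tx": -0.0187, "ty": 0.0064, "tz": -0.0013, "rx": 0.0, "ry": 0.0, "rz": -0.046}, {"tx": -0.0194, "ty": 0.0036, "tz": -0.0013, "rx": 0.0, "ry": 0.0, "rz": -0.046}]
```

Emit:
servo_tool([
  {"tx": -0.01,"ty": 0.017,"tz": 0,"rx": 0,"ry": 0,"rz": -0.046},
  {"tx": -0.012,"ty": 0.0156,"tz": 0,"rx": 0,"ry": 0,"rz": -0.046},
  {"tx": -0.0143,"ty": 0.0136,"tz": 0,"rx": 0,"ry": 0,"rz": -0.046},
  {"tx": -0.016,"ty": 0.0114,"tz": 0,"rx": 0,"ry": 0,"rz": -0.046},
  {"tx": -0.0176,"ty": 0.009,"tz": 0,"rx": 0,"ry": 0,"rz": -0.046},
])

```text
time: 26.4
ee_pos: [0.5432, 0.0898, 0.1693]
orientation: [-3.14, -0.002, 2.815]
ft_force: [-0.0, 0.3, -1.1]
grip_width: 0.0387
```

Emit:
servo_tool([
  {"tx": -0.0187,"ty": 0.0064,"tz": 0,"rx": 0,"ry": 0,"rz": -0.046},
  {"tx": -0.0194,"ty": 0.0036,"tz": 0,"rx": 0,"ry": 0,"rz": -0.046},
  {"tx": 0,"ty": 0,"tz": 0,"rx": 0,"ry": 0,"rz": 0},
  {"tx": 0,"ty": 0,"tz": 0,"rx": 0,"ry": 0,"rz": 0},
])

```text
time: 26.9
ee_pos: [0.559, 0.0899, 0.1704]
orientation: [-3.141, -0.0, 3.097]
ft_force: [0.9, -0.3, -0.1]
grip_width: 0.0385
```

Run:
```python
from h import *
s=env.state();print(s['ee_pos'],s['orientation'],s['time'])
im=snap('wrist','s0')
cv2.imwrite('pics/zs0.png',cv2.cvtColor(cv2.resize(im[70:200,0:150],None,fx=4.5,fy=4.5,interpolation=cv2.INTER_CUBIC),cv2.COLOR_RGB2BGR))
```

```text
[0.55898854 0.08991607 0.17041881] [-3.14130577e+00 -4.21829551e-04  3.09689258e+00] 26.9
```

View pics/s0.png

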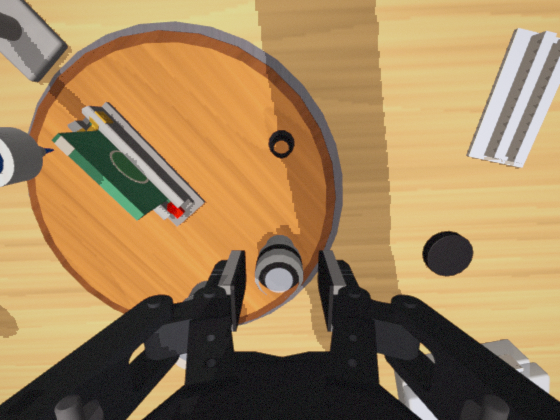

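View pics/zs0.png

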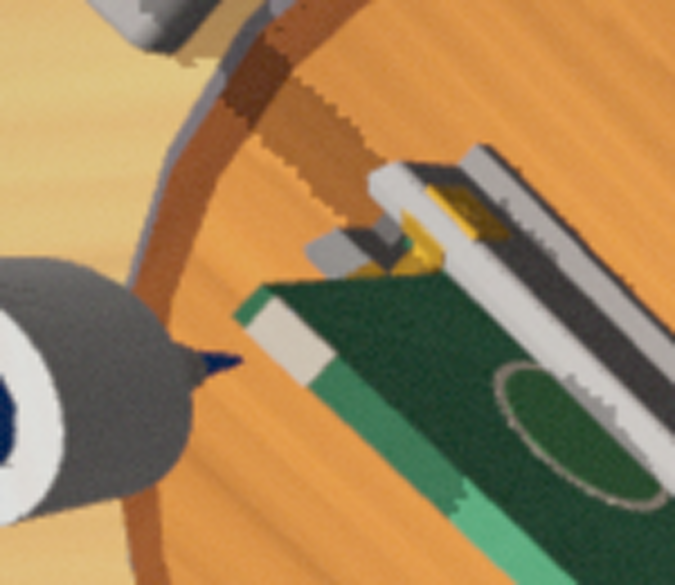

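Run:
```python
from h import *
d=load('s0')
def pr(n,X):v=(X[:2]-AX);print(n,X.round(4),np.hypot(*v).round(4),np.arctan2(v[1],v[0]).round(4)%(2*np.pi));return X
c=lambda U,V:((U+.5)/4.5-.5,(V+.5)/4.5-.5+70)
a=pr('tip',plane(d,*c(243,360),.106));b=pr('spot',plane(d,*c(289,340),.094));print((b-a)*1000,np.hypot(*(b-a)[:2]))
q=[plane(d,*c(*p),.094) for p in((243,325),(268,296),(336,354),(310,386))];print([np.linalg.norm(q[i]-q[i-1]).round(4) for i in range(4)])
pr('knob',plane(d,281.5,145,.07))
```

```text
tip [ 0.4967 -0.0659  0.106 ] 0.0833 3.8052853071795862
spot [ 0.4946 -0.0668  0.094 ] 0.0855 3.7983853071795863
[ -2.09257326  -0.88845883 -12.        ] 0.0022733723725048304
[np.float64(0.0131), np.float64(0.0068), np.float64(0.0129), np.float64(0.0074)]
knob [0.5036 0.0919 0.07  ] 0.1217 2.0746
```

Run:
```python
from h import *
s=env.state();print(s['time'],s['dq'].round(3),s['ft_force'].round(1));print(env.sign_off())
```

```text
26.95 [ 0.001 -0.006  0.008  0.002  0.002 -0.009] [-0.7 -0.5  0.1]
the job is handed in; nothing more can be done
None
```

I clipped the green slide into the dock, turned its white spot under the engraver tip, let go and handed the job in at about 27 s of the 61 s. No verdict was reported.

**What I did:**
- Lifted the slide out of the left stand and tilted it 20° so the toe went under the brass pin.
- Straightened it until the heel stopped on the catch, let go, and pressed the heel end down with the shut fingers. It gave at about 10 N, then stopped firmly.
- Turned the turntable about 1.44 rad by its knob, let go and backed off clear.

**Last checks:**
- **Slide home:** pressing down, the fingers stopped at z = 0.094 m, which is the seated height of the top edge. In the pictures the slide lies level and parallel to the dock.
- **Press force:** the last push, made just to confirm the slide was down, read 22.4 N. That is a little over the 20 N advised for the press.
- **Spot under tip:** the final wrist picture put the spot 2.3 mm from the tip horizontally, against the 5 mm allowed. Nearly all of that is along the radius from the turntable's centre; round the circle it is about 0.6 mm.
- **Where views disagreed:** the camera views disagreed by about 0.02 rad on the tip's direction (under 2 mm). The spot measured 85.5 mm from the centre instead of 84 mm, so both the 2.3 mm and the fit along the slot carry 1 to 2 mm of doubt.
- **Everything else:** the silver eyepiece was standing in the last picture, and both were standing in the last view that showed them fully, after most of the turn. I did not re-measure the orange slide, dust cap or collimator, but nothing came near them. The arm was at rest and touching nothing at hand-in.

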